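Load the stone polisher and latch its lid

TASK

Pick up the grey tray by its orange grip, carry it with all four onyx offcuts in it to the blue polishing machine, and tip them all into the open tub. Stand the empty tray, right way up, back on its black mat, and push the machine's yellow lid shut until it snaps home on its catch. Leave the other stones, the hammer and the brush on the table where they are.

Things in the scene. Friction and masses are not known exactly. Their poses are not given: they have to be found in the camera images.
- machine: blue bench polishing machine, fixed. Origin on the table under the middle of its open tub: outside 230 (its x) by 210 mm (its y), walls 5 mm, rim 120 mm above the table, inner floor at 35 mm. Lid hinged on its +y side. A steel bracket with a sprung brass roller (the lid's catch) stands out to 143 mm on its -y side, below rim height; a grey motor stands out to 210 mm on its +x side, 123 mm high
- tub_mouth (a point): middle of the tub's open mouth, at rim height
- lid (a joint): angle (rad) of the yellow lid, 226 mm wide, 224 mm from hinge to free edge, 8 mm thick: 0 shut and seated, 1.57 upright, at most 2.0 (leaning back from the tub). It stays where it is left (stiff hinge, about 3 N at the free edge). At about 0.07 its tongue meets the sprung roller and it must be pressed on, 10 to 20 N at the middle of the free edge, until it snaps past, or it stays ajar
- lid_edge (a point): middle of the lid's free edge (middle of its thickness)
- lid_hinge (a point): middle of the lid's hinge axis, 112 mm from the tub's middle, 124 mm above the table; axes parallel to the lid: its -y points from the hinge to the free edge, its z is the normal of the lid's outer (upper) face, which lies 8 mm from the axis
- mat: black rubber mat lying fixed on the table, 240 x 200 x 4 mm, origin under its middle: the tray's place
- tray: grey open-fronted hand tray, 160 mm long (its x) by 120 wide, floor 4 mm, back and side walls 45 mm high, walls 4 mm; no wall at the front (+x), where the pieces slide out. About 0.3 kg empty. Origin under the middle of its floor
- tray_grip (a point): middle of the tray's orange grip bar, 105 mm above its underside, 40 mm behind its middle (tray axes). The bar runs across the tray (123 mm along y, on uprights at its ends), 16 mm thick, 30 mm tall; bottom to top it leans back (to -x) 35 deg (0.61 rad) from upright, so its flat faces are taken by fingers coming down from behind, pointing 35 deg forward
- tray_lip (a point): middle of the tray's open front edge, on its inner floor (80 mm in front of the tray's middle, 4 mm above its underside; tray axes)
- chunk1_mid (a point): centre of a chunky cream onyx offcut lying in the tray at the start, about 64 x 44 x 26 mm, 0.13 kg give or take
- chunk2_mid (a point): centre of a chunky honey onyx offcut lying in the tray at the start, about 64 x 44 x 26 mm, 0.13 kg give or take
- chunk3_mid (a point): centre of a chunky off-white onyx offcut lying in the tray at the start, about 64 x 44 x 26 mm, 0.13 kg give or take
- chunk4_mid (a point): centre of a chunky tan onyx offcut lying in the tray at the start, about 64 x 44 x 26 mm, 0.13 kg give or take
- mallet: hammer lying flat, 260 mm long, a bystander
- brush: brush lying flat, 200 mm long, a bystander
- slab_a: flat brown stone piece, 130 x 90 x 18 mm, a bystander; origin under its middle
- slab_b: flat cream stone piece, 90 x 120 x 18 mm, a bystander; origin under its middle
- slab_c: flat tan stone piece, 80 x 60 x 20 mm, a bystander; origin under its middle
Things that resemble listed ones, but are neither listed nor needed, are in the scene too. What is shaped like the part that bears chunk4_mid but red is not meant. What is shaped like the part that bears chunk1_mid but red is not meant.

How it is judged:
By the outcome, as a careful person would: the job done as asked, in the order asked, and still so for the second after the job is handed in, with the robot touching nothing.
It also fails if it takes over 72 s, if anything falls off the work surface, if the arm or the gripper's body presses on something with over 40 N, if the wrist force passes 120 N, or if a joint passes its speed limit or range.

ROBOT

A 6-joint arm with a two-finger parallel gripper is mounted at the origin on the work surface. World frame = base frame: x ahead of the robot, y to its left, z up, the work surface at z = 0. Lengths are in mm, angles in degrees, forces in N, time in s.
With the tool pointing down it reaches from about 300 to 850 mm from the base axis. Payload 4.2 kg.
Tool frame: the origin (TCP) lies midway between the tips of the shut fingers; the grasp point (between the pads) lies 19 mm behind it; z points along the fingers, y is the line along which they close (so a half turn about z gives the same grasp; the last joint's range is limited). The gripper opens to 91 mm and grips with 3 to 60 N. Pads are 32 mm wide; open, the fingers measure 118 mm over their backs; the gripper's body (76 mm by 178 mm) begins 60 mm behind the grasp point.
Start: joints at [-72.995, 18.312, 89.639, -0, 72.044, -1.146], TCP at [179.132, -546.404, 189.976] pointing down, gripper open.
Joint ranges: [-177.97, 177.97], [-48.28, 115.42], [12.27, 149.76], [-77.06, 257.06], [2.81, 150.46], [-146.56, 146.56]. Speed limits (degrees/s): [147.25, 147.25, 180, 180, 180, 180].

INTERFACE

Orientations are given as [roll, pitch, yaw] about the fixed x, y, z axes, in that order (R = Rz(yaw) Ry(pitch) Rx(roll)).
In Python, from workcell import state, grab_frame, camera_model, workorder gives the robot as it stands.
- The arm moves only by the tool carry_out, never from a script. Its argument "commands" is a list of rows, each a list of 7 numbers: the turn, a rotation vector about the tool's x, y, z in degrees, then the shift along the tool's x, y, z in mm, then the opening, from -1 (shut) to 1 (fully open). In form: [[ax, ay, az, dx, dy, dz, hand], ...]. A call has 1 to 20 rows; each row is the pose to reach, as a shift and turn from the pose commanded when the call began, along the tool's axes at that moment; what a row does not reach only later rows make up. A row lasts 1/10 s, in which the tool goes at most 50 mm and 8.59 degrees, less where a joint would pass 70% of its speed; a pose out of reach is approached as far as the arm can. A call with a gripper value outside its range is refused whole. The fingers move at their own pace and stop on an object; "force" is the grip in N (left out, the last holds). Time passes only in rows, so rows that repeat a pose let the fingers close. It gives the time, the measured TCP pose, the force, the opening and the grip force at its end, in the units of the state.
- state(): the state, without advancing time (a new reading comes with each control period).
- grab_frame(name): name is "scene" or "side" or "wrist"; returns the picture (420x560x3 uint8, red, green, blue); there is no depth.
- camera_model(name): a dict with "fx", "fy", "cx", "cy" (pixels), "dist" ([k1, k2, p1, p2, k3] as OpenCV has them; the pictures are not rectified), "origin" and "rotation" of the camera in the world; the wrist camera has in their place "mount" (4x4, takes a point from camera to tool coordinates, whose origin is the TCP and whose axes are the flange's). Camera axes: x right, y up, looking along -z (the intrinsics and any distortion apply to the point x, -y, -z); pixel columns grow to the right and rows downward; lengths in mm; the calibration is good to about 2 mm. A picture is of the moment at which its call begins: read the wrist's pose just before it. camera_model takes no time and is no camera call.
- workorder.job_done(): hands the job in; it is judged then, once.
The state is a dict: "time_s": time; "qpos": joint angles; "qvel": joint speeds; "effort": joint torques, N m; "ee_pos": TCP position; "ee_rot": TCP orientation; "force": force on the tool from outside, world axes, zero at the start; "torque": the same for the moment, N m; "gripper_width": finger opening in mm; "gripper_force": force on a finger pad.
Only numpy, scipy, OpenCV 4.12 (cv2) and the standard library are available. Lean on these libraries where they do the work, as an engineer would, in place of code of your own. Each camera call takes 0.05 s, during which the arm holds its last target. There are 200 camera calls.

## Working session

There is one attempt and no reset: what is moved stays moved. The work goes in short steps, Python scripts to look and compute and a tool call to move; the robot and the scene stay as the last step left them, time stands still between calls to the robot, and variables do not carry over. Pictures are saved under pics/ and viewed, at most 10 in all, crops included, and the job is handed in when it is done.

Besides the shell and the picture viewer there is one more tool, called after "Request:" by a JSON object that holds its "method" and its "body", one argument or row to a line. carry_out: Moves the arm, as the interface text tells. Its arguments: {"type":"object","properties":{"commands":{"type":"array"},"force":{"type":"number"}},"required":["commands"]}

```bash
ls; mkdir -p pics
cat > h.py <<'E'
import numpy as np, cv2
from workcell import state, grab_frame, camera_model, workorder
from scipy.spatial.transform import Rotation as R
def cam(n):
    c=camera_model(n)
    K=np.array([[c['fx'],0,c['cx']],[0,c['fy'],c['cy']],[0,0,1.]])
    return K,np.array(c['dist'],float),c
def pose(n,c):
    if 'origin' in c: return np.array(c['origin'],float),np.array(c['rotation'],float).reshape(3,3)
    s=state(); M=np.array(c['mount']); Rt=R.from_euler('xyz',s['ee_rot'],degrees=True).as_matrix()
    return Rt@M[:3,3]+np.array(s['ee_pos']),Rt@M[:3,:3]
def ray(n,uv):
    K,d,c=cam(n); o,Rc=pose(n,c)
    p=cv2.undistortPoints(np.array(uv,float).reshape(-1,1,2),K,d).reshape(-1,2)
    v=np.c_[p[:,0],-p[:,1],-np.ones(len(p))]@Rc.T
    return o,v/np.linalg.norm(v,axis=1)[:,None]
def onz(n,uv,z):
    o,v=ray(n,uv); return o+v*((z-o[2])/v[:,2])[:,None]
def tri(na,ua,nb,ub):
    o1,v1=ray(na,ua);o2,v2=ray(nb,ub);out=[]
    for a,b in zip(v1,v2):
        t=np.linalg.lstsq(np.c_[a,-b],o2-o1,rcond=None)[0]
        p,q=o1+t[0]*a,o2+t[1]*b; out.append(np.r_[(p+q)/2,np.linalg.norm(p-q)])
    return np.array(out)
def proj(n,P):
    K,d,c=cam(n);o,Rc=pose(n,c); q=(np.atleast_2d(P)-o)@Rc; q=q*[1,-1,-1]
    return cv2.projectPoints(q,np.zeros(3),np.zeros(3),K,d)[0].reshape(-1,2)
def save(n,f):
    im=grab_frame(n); cv2.imwrite('pics/'+f,im[:,:,::-1]); return im
E
python3 - <<'E'
from h import *
print(state())
for n in('scene','side','wrist'):
    save(n,n+'0.png'); print(n,camera_model(n))
E
```

```text
pics
{'time_s': 0.0, 'qpos': array([-7.29951283e+01,  1.83485834e+01,  8.97066356e+01,  8.21448654e-04,
        7.20446708e+01, -1.14679839e+00]), 'qvel': array([ 0.06439523, -0.11999786,  0.03846729,  0.09641077, -0.06452878,
        0.09454848]), 'effort': array([-1.46768882e-03, -4.12459409e+01, -2.31969345e+01,  7.26045202e-02,
        4.55185643e-02, -1.63895184e-04]), 'ee_pos': array([ 178.96526151, -545.85169926,  189.14942653]), 'ee_rot': array([-1.79900146e+02, -2.78004527e-03,  1.81514138e+01]), 'force': array([0.45868963, 0.05103937, 0.02660816]), 'torque': array([-0.01758321,  0.00235692, -0.0555456 ]), 'gripper_force': 0.0, 'gripper_width': 91.12410082809411}
scene {'fx': 449.1956498672979, 'fy': 449.1956498672979, 'cx': 275.89519460117486, 'cy': 202.28469144083786, 'dist': array([0.00733027, 0.        , 0.        , 0.        , 0.        ]), 'origin': array([1328.83224754, -645.49304017,  743.5607597 ]), 'rotation': array([57.87259703,  0.64891531, 48.76974263])}
side {'fx': 397.1714241818065, 'fy': 397.1714241818065, 'cx': 278.5541130092725, 'cy': 207.58286518393436, 'dist': array([-0.08712822,  0.        ,  0.        ,  0.        ,  0.        ]), 'origin': array([ 73.72929361, 842.43057062, 678.36816445]), 'rotation': array([  59.22498415,   -0.26242454, -150.87364512])}
wrist {'fx': 356.5759703214839, 'fy': 356.5759703214839, 'cx': 285.2238975463903, 'cy': 204.50996967454154, 'dist': array([-0.07269078,  0.        ,  0.        ,  0.        ,  0.        ]), 'mount': array([[-8.91122238e-04,  9.71143204e-01,  2.38495457e-01,
         6.71403674e+01],
       [ 9.99999349e-01,  6.95466662e-04,  9.04520102e-04,
        -9.40583342e-01],
       [ 7.12552910e-04,  2.38496108e-01, -9.71143192e-01,
        -1.94059719e+02],
       [ 0.00000000e+00,  0.00000000e+00,  0.00000000e+00,
         1.00000000e+00]])}
```

```bash
sed -i "s/np.array(c\['rotation'\],float).reshape(3,3)/R.from_euler('xyz',c['rotation'],degrees=True).as_matrix()/" h.py
```

```text
(no output)
```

View pics/scene0.png

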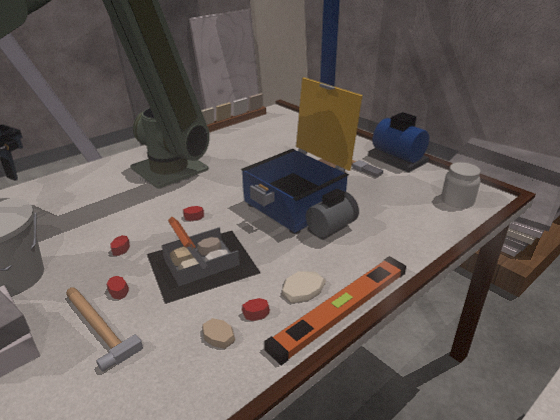

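View pics/side0.png

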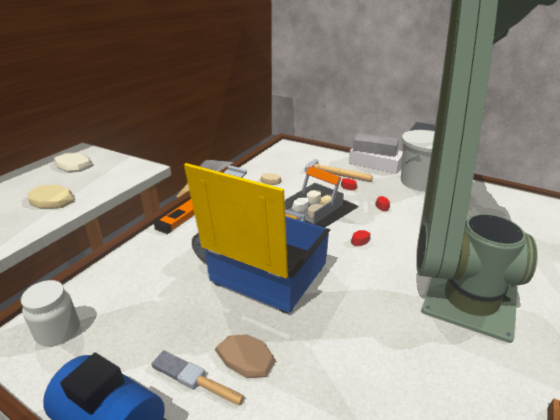

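The scene view shows the tray on its mat at about (205,255), grip at (185,235), the machine at (295,190), motor at (332,213), catch at (262,195) and the lid upright at (327,123). The side view shows the grip at (323,176), the tray front pointing to lower-left, and the lid from behind. I'll crop for exact corners.

Run:
```python
import cv2
a=cv2.imread('pics/scene0.png')[140:310,140:366]; cv2.imwrite('pics/sc1.png',cv2.resize(a,None,fx=3.5,fy=3.5,interpolation=cv2.INTER_CUBIC))
b=cv2.imread('pics/side0.png')[150:310,180:380]; cv2.imwrite('pics/sd1.png',cv2.resize(b,None,fx=3.7,fy=3.7,interpolation=cv2.INTER_CUBIC))
```

```text
(no output)
```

View pics/sc1.png

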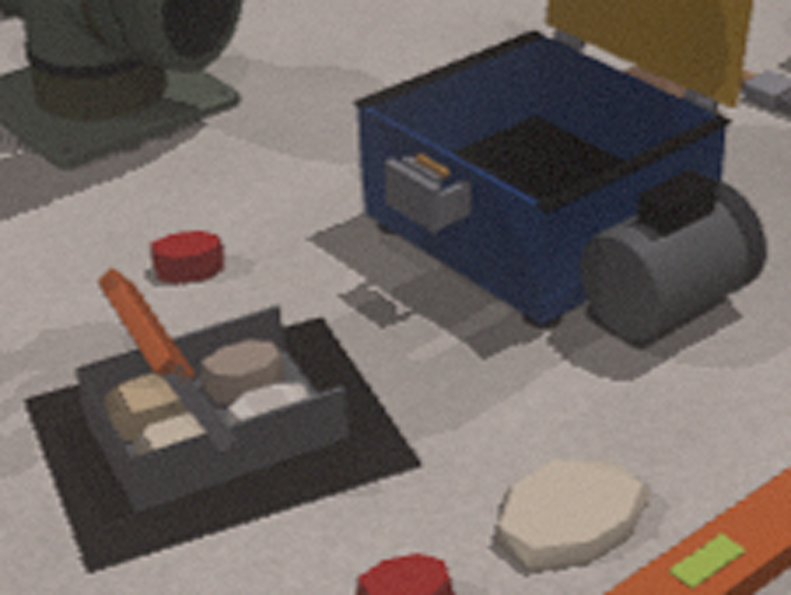

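View pics/sd1.png

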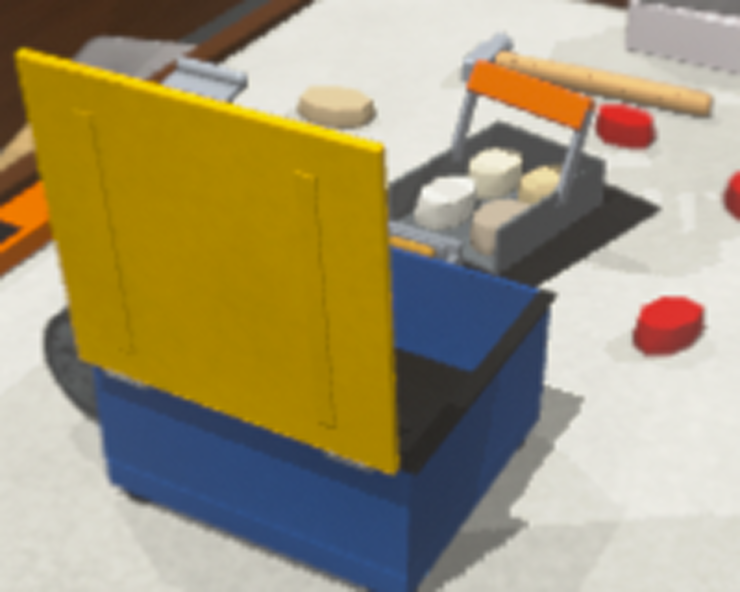

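The crops show the mat corners, tray wall-top corners, the tray's open front facing the upper right (toward the motor side) and the machine rim corners; the lid is about upright. Now computing.

```bash
cat > m.py <<'E'
from h import *
np.set_printoptions(precision=1,suppress=True)
sc=lambda L:[((u+.5)/3.5-.5+140,(v+.5)/3.5-.5+140) for u,v in L]
sd=lambda L:[((u+.5)/3.7-.5+180,(v+.5)/3.7-.5+150) for u,v in L]
def rep(t,P):
    print(t);print(P, 'ctr',P.mean(0),'edges',np.linalg.norm(P-np.roll(P,-1,0),axis=1), 'ang',np.degrees(np.arctan2(*(np.roll(P,-1,0)-P)[:,[1,0]].T)))
rep('mat',onz('scene',sc([(25,400),(90,572),(421,463),(322,318)]),4))
rep('traytop BF,BN,FN,FF',onz('scene',sc([(77,370),(133,456),(347,390),(281,307)]),49))
rep('tray bottom BN FN',onz('scene',sc([(140,508),(347,438)]),4))
rep('rim L,far,right,near',onz('scene',sc([(357,103),(540,33),(729,122),(543,210)]),120))
rep('side rim: -x-y, -x+y?',onz('side',sd([(553,293),(412,472)]),120))
# lid: scene full image corners top (299,80),(360,93),(352,166),(300,?)
print('lid top',tri('scene',[(300,79.5),(360.5,92.5)],'side',sd([(383,145),(18,50)])))
# orange
s0=cv2.imread('pics/scene0.png');d0=cv2.imread('pics/side0.png')
for n,im,box in(('scene',s0,(160,200,205,260)),('side',d0,(295,150,350,195))):
    x0,y0,x1,y1=box; h=cv2.cvtColor(im[y0:y1,x0:x1],cv2.COLOR_BGR2HSV)
    m=cv2.inRange(h,(3,150,60),(16,255,255)); n_,l,st,ce=cv2.connectedComponentsWithStats(m); k=1+st[1:,4].argmax()
    c=np.argwhere(l==k)[:,::-1]; r=cv2.minAreaRect(c.astype(np.float32)); print(n,ce[k]+[x0,y0],st[k],cv2.boxPoints(r)+[x0,y0])
E
python3 m.py
```

```text
mat
[[ 401.2 -295.1    4. ]
 [ 593.6 -348.6    4. ]
 [ 655.5 -119.3    4. ]
 [ 466.1  -66.5    4. ]] ctr [ 529.1 -207.4    4. ] edges [199.7 237.6 196.6 237.6] ang [ -15.6   74.9  164.4 -105.9]
traytop BF,BN,FN,FF
[[ 451.4 -271.9   49. ]
 [ 561.3 -290.8   49. ]
 [ 601.1 -140.7   49. ]
 [ 485.9 -116.4   49. ]] ctr [ 524.9 -204.9   49. ] edges [111.6 155.3 117.7 159.2] ang [  -9.8   75.2  168.1 -102.5]
tray bottom BN FN
[[ 562.3 -292.4    4. ]
 [ 598.5 -141.8    4. ]] ctr [ 580.4 -217.1    4. ] edges [154.9 154.9] ang [  76.5 -103.5]
rim L,far,right,near
[[369.8  50.6 120. ]
 [374.5 258.5 120. ]
 [603.8 256.8 120. ]
 [601.   49.1 120. ]] ctr [487.3 153.8 120. ] edges [208.  229.3 207.7 231.1] ang [ 88.7  -0.4 -90.8 179.6]
side rim: -x-y, -x+y?
[[365.7  50.8 120. ]
 [363.9 262.  120. ]] ctr [364.8 156.4 120. ] edges [211.2 211.2] ang [ 90.5 -89.5]
lid top [[373.8 282.  339.8   1.7]
 [589.8 299.2 349.    1.4]]
scene [180.  231.8] [  9  17  24  29 231] [[167.4 220.1]
 [174.1 215.6]
 [192.2 242.8]
 [185.5 247.3]]
side [322.9 174.8] [ 12  17  33  18 295] [[305.7 173.5]
 [308.9 164.8]
 [340.1 176.1]
 [336.9 184.8]]
```

```bash
cat > g.py <<'E'
from m import *
from scipy.optimize import least_squares
def grip(x,y,yaw,zc=109):
    a=np.radians(yaw); f=np.array([np.cos(a),np.sin(a),0]); l=np.array([-f[1],f[0],0]); z=np.array([0,0,1.])
    t=np.radians(35); up=z*np.cos(t)-f*np.sin(t); n=f*np.cos(t)+z*np.sin(t)
    c=np.array([x,y,zc]); return [c+i*61.5*l+j*8*n+k*15*up for i in(-1,1) for j in(-1,1) for k in(-1,1)]
obs=[(169,217,192,245),(307,167,339,184)]
def bb(p):
    o=[]
    for n in('scene','side'):
        q=proj(n,np.array(grip(*p))); o.append(np.r_[q.min(0),q.max(0)])
    return o
for p in [(515,-244,76),(515,-244,73)]:
    for a,b in zip(bb(p),obs): print(p,a,b,a-np.array(b))
# side view tray wall top corners: back-right etc (z 49), bar ends
print(onz('side',sd([(500,122),(604,162),(497,270)]),49))
print('bar ends tri', tri('scene',sc([(112,270),(192,375)]),'side',sd([(593,101),(478,62)])))
E
python3 g.py | tail -14
```

```text
[185.5 247.3]]
side [322.9 174.8] [ 12  17  33  18 295] [[305.7 173.5]
 [308.9 164.8]
 [340.1 176.1]
 [336.9 184.8]]
(515, -244, 76) [167.8 214.7 196.1 252.2] (169, 217, 192, 245) [-1.2 -2.3  4.1  7.2]
(515, -244, 76) [304.2 164.7 340.1 186. ] (307, 167, 339, 184) [-2.8 -2.3  1.1  2. ]
(515, -244, 73) [169.  214.3 194.9 252.6] (169, 217, 192, 245) [-0.  -2.7  2.9  7.6]
(515, -244, 73) [304.7 164.4 339.7 186.3] (307, 167, 339, 184) [-2.3 -2.6  0.7  2.3]
[[ 558.7 -292.1   49. ]
 [ 445.1 -267.2   49. ]
 [ 454.1  -58.3   49. ]]
bar ends tri [[ 451.2 -234.4  120.8    4.8]
 [ 577.7 -256.9  115.2   20.1]]
```

```bash
cat > go.py <<'E'
from h import *
np.set_printoptions(precision=1,suppress=True)
def toolR(yaw,tilt):
    "tool x along az yaw-90; tool z tilted 'tilt' deg forward (toward yaw) from straight down"
    a=np.radians(yaw);t=np.radians(tilt);f=np.array([np.cos(a),np.sin(a),0]);x=np.array([f[1],-f[0],0])
    z=np.sin(t)*f-np.cos(t)*np.array([0,0,1.]); return np.c_[x,np.cross(z,x),z]
def delta(P,Rt,s=None):
    s=s or state(); R0=R.from_euler('xyz',s['ee_rot'],degrees=True).as_matrix(); 
    return np.r_[R.from_matrix(R0.T@Rt).as_rotvec(degrees=True),R0.T@(np.array(P)-s['ee_pos'])]
def grasp_tcp(G,yaw,tilt,back=0):
    Rt=toolR(yaw,tilt); return np.array(G)+(19-back)*Rt[:,2],Rt
def st():
    s=state(); print('t',round(s['time_s'],2),'q',s['qpos'],'p',s['ee_pos'],'r',s['ee_rot'],'F',s['force'],'w',round(s['gripper_width'],1),'gf',round(s['gripper_force'],1))
E
python3 -c "
from go import *
st(); P,Rt=grasp_tcp((514,-245,109),76,35,130); print(P,delta(P,Rt)); P[2]+=40; print(delta(P,Rt))"
```

```text
t 0.15 q [-73.   18.3  89.7  -0.   72.   -1.1] p [ 179.  -546.   189.3] r [-179.9   -0.    18.1] F [-0.2  0.1  0. ] w 90.9 gf 0.0
[ 498.6 -306.8  199.9] [  34.     9.8   31.1  378.2 -127.8  -10.4]
[  34.     9.8   31.1  378.2 -127.8  -50.4]
```

Request:
{"method": "carry_out", "body": {
  "commands": [
    [34,9.8,31,378,-128,-30,0.2],
    [34,9.8,31,378,-128,-30,0.2],
    [34,9.8,31,378,-128,-30,0.2],
    [34,9.8,31,378,-128,-30,0.2],
    [34,9.8,31,378,-128,-30,0.2],
    [34,9.8,31,378,-128,-30,0.2],
    [34,9.8,31,378,-128,-30,0.2],
    [34,9.8,31,378,-128,-30,0.2],
    [34,9.8,31,378,-128,-30,0.2],
    [34,9.8,31,378,-128,-30,0.2],
    [34,9.8,31,378,-128,-30,0.2],
    [34,9.8,31,378,-128,-30,0.2]
  ]
}}

```text
time_s: 1.35
ee_pos: [497.5, -308.1, 219.7]
ee_rot: [-145.1, -0.0, -14.0]
force: [-0.5, 0.4, 0.2]
gripper_width: 54.6
gripper_force: 0.0
```

```bash
python3 -c "
from go import *
st(); im=save('wrist','w1.png')
h=cv2.cvtColor(im,cv2.COLOR_RGB2HSV); m=cv2.inRange(h,(3,150,60),(16,255,255)); n,l,s,c=cv2.connectedComponentsWithStats(m)
for k in range(1,n):
    if s[k,4]>300:
        r=cv2.minAreaRect(np.argwhere(l==k)[:,::-1].astype(np.float32)); b=cv2.boxPoints(r); print(s[k],c[k]); print(b, onz('wrist',c[k][None],109)); print(onz('wrist',b,115))
print('pred',proj('wrist',[[514,-245,109]]))
"
```

```text
t 1.35 q [-49.6  28.8  78.   27.9  94.7  51.4] p [ 497.5 -308.1  219.7] r [-145.1   -0.   -14. ] F [-0.5  0.4  0.2] w 54.6 gf 0.0
[   2    0   86   94 1176] [43.3 39.6]
[[ -9.9  80.1]
 [ 70.9 -13.8]
 [ 87.   -0. ]
 [  6.1  94. ]] [[829.5 196.2 109. ]]
[[860.9 493.5 115. ]
 [851.2  60.7 115. ]
 [813.6  25.1 115. ]
 [803.  408.6 115. ]]
[104   0  48  26 674] [122.8  10.3]
[[104.   0.]
 [151.   0.]
 [151.  25.]
 [104.  25.]] [[769.5 -42.3 109. ]]
[[ 794.2  -15.2  115. ]
 [ 750.8 -106.9  115. ]
 [ 725.8  -98.2  115. ]
 [ 766.2   -3.9  115. ]]
[ 286  126   20  135 2290] [295.5 193. ]
[[285.5 126.2]
 [302.9 125.8]
 [305.5 260. ]
 [288.1 260.3]] [[ 512.2 -243.1  109. ]]
[[ 572.6 -250.9  115. ]
 [ 568.8 -268.7  115. ]
 [ 449.6 -243.4  115. ]
 [ 449.5 -223.2  115. ]]
pred [[296.8 190.8]]
```

View pics/w1.png

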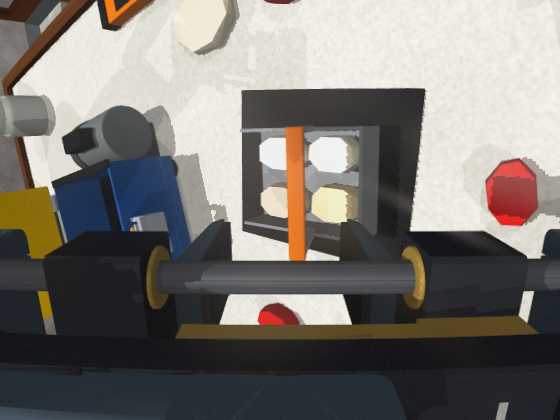

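The wrist view shows the bar (columns 286–305, rows 126–261) between the fingers, four stones in the tray, bar yaw about 77.5°, matching the prediction to 2 mm. Approaching.

```bash
python3 -c "
from go import *
for b in (50,0):
    P,Rt=grasp_tcp((513,-244,109),77,35,b); print(P,delta(P,Rt))"
```

```text
[ 509.  -261.3  134.4] [ 0.1 -0.6 -0.8 -0.2  9.4 97.6]
[ 515.5 -233.4   93.4] [  0.1  -0.6  -0.8  -0.7   9.4 147.6]
```

Request:
{"method": "carry_out", "body": {
  "commands": [
    [0,-0.6,-0.8,0,9.4,30,0.2],
    [0,-0.6,-0.8,0,9.4,60,0.2],
    [0,-0.6,-0.8,0,9.4,85,0.2],
    [0,-0.6,-0.8,0,9.4,105,0.2],
    [0,-0.6,-0.8,0,9.4,120,0.2],
    [0,-0.6,-0.8,0,9.4,132,0.2],
    [0,-0.6,-0.8,0,9.4,141,0.2],
    [0,-0.6,-0.8,0,9.4,147,0.2],
    [0,-0.6,-0.8,0,9.4,147.5,0.2],
    [0,-0.6,-0.8,0,9.4,147.5,0.2]
  ]
}}

```text
time_s: 2.4
ee_pos: [517.1, -232.9, 94.0]
ee_rot: [-145.1, -0.1, -12.9]
force: [0.1, -0.4, -0.4]
gripper_width: 54.8
gripper_force: 0.0
```

```bash
python3 -c "
from go import *
st()
im=grab_frame('scene')[180:310,130:270];im2=grab_frame('side')[140:230,280:390]
a=cv2.resize(im,(560,520),interpolation=cv2.INTER_CUBIC); cv2.imwrite('pics/g1.png',a[:,:,::-1])"
```

```text
t 2.4 q [-43.7  31.6  92.7  30.3  77.3  46.7] p [ 517.1 -232.9   94. ] r [-145.1   -0.1  -12.9] F [ 0.1 -0.4 -0.4] w 54.8 gf 0.0
```

View pics/g1.png

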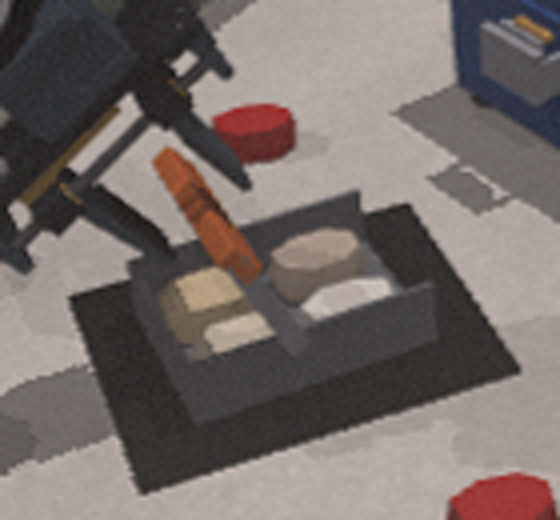

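The fingers straddle the bar (tips at crop (165,245) and (245,185), bar at (215,215)). Closing.

Request:
{"method": "carry_out", "body": {
  "commands": [
    [0,0,0,0,0,0,-0.3],
    [0,0,0,0,0,0,-0.5],
    [0,0,0,0,0,0,-0.6],
    [0,0,0,0,0,0,-0.8],
    [0,0,0,0,0,0,-1],
    [0,0,0,0,0,0,-1],
    [0,0,0,0,0,0,-1],
    [0,0,0,0,0,0,-1]
  ],
  "force": 50
}}

```text
time_s: 3.3
ee_pos: [516.6, -232.8, 93.3]
ee_rot: [-145.1, 0.0, -12.9]
force: [-1.7, -2.2, -1.3]
gripper_width: 15.6
gripper_force: 50.0
```

```bash
python3 -c "
from go import *
st(); s=state(); R0=R.from_euler('xyz',s['ee_rot'],degrees=True).as_matrix(); print('tool force',R0.T@s['force'],'up40 in tool',R0.T@[0,0,60])"
```

```text
t 3.3 q [-43.7  31.6  92.8  30.2  77.2  46.7] p [ 516.6 -232.8   93.3] r [-145.1    0.   -12.9] F [-1.7 -2.2 -1.3] w 15.6 gf 50.0
tool force [-1.2  2.8 -0.3] up40 in tool [ -0.  -34.3 -49.2]
```

```bash
cat >> go.py <<'E'
def rows(W,hand):
    "W: list of (G,yaw,tilt)"
    s=state()
    for w in W:
        P,Rt=grasp_tcp(*w); d=delta(P,Rt,s); print('['+', '.join(f'{v:.1f}' for v in d)+f', {hand}],')
def smooth(n): u=np.arange(1,n+1)/n; return u*u*(3-2*u)
E
python3 -c "
from go import *
s=state();z=R.from_euler('xyz',s['ee_rot'],degrees=True).as_matrix()[:,2];G=s['ee_pos']-19*z;print(G)
rows([(G+[0,0,165*u],77,35+5*u) for u in smooth(16)],-1)"
```

```text
[ 514.2 -243.4  108.9]
[0.2, 0.1, 0.1, 0.0, -1.1, -1.5, -1],
[0.3, 0.1, 0.1, 0.0, -4.2, -5.8, -1],
[0.6, 0.1, 0.1, 0.0, -8.9, -12.5, -1],
[0.9, 0.1, 0.1, 0.0, -15.0, -21.1, -1],
[1.3, 0.1, 0.1, 0.0, -22.3, -31.4, -1],
[1.7, 0.1, 0.1, 0.0, -30.4, -42.8, -1],
[2.1, 0.1, 0.1, 0.0, -39.1, -55.1, -1],
[2.6, 0.1, 0.1, 0.0, -48.1, -67.7, -1],
[3.1, 0.1, 0.1, 0.0, -57.0, -80.3, -1],
[3.5, 0.1, 0.1, -0.0, -65.7, -92.6, -1],
[3.9, 0.1, 0.1, -0.0, -73.8, -104.0, -1],
[4.3, 0.1, 0.1, -0.0, -81.1, -114.2, -1],
[4.6, 0.1, 0.1, -0.0, -87.2, -122.9, -1],
[4.9, 0.1, 0.1, -0.0, -92.0, -129.6, -1],
[5.1, 0.1, 0.1, -0.0, -95.0, -133.9, -1],
[5.1, 0.1, 0.1, -0.0, -96.1, -135.4, -1],
```

Request:
{"method": "carry_out", "body": {
  "commands": [
    [0,0,0,0,-1.1,-1.5,-1],
    [0,0,0,0,-4.2,-5.8,-1],
    [0.6,0,0,0,-9,-12.5,-1],
    [0.9,0,0,0,-15,-21,-1],
    [1.3,0,0,0,-22.3,-31.4,-1],
    [1.7,0,0,0,-30.4,-43,-1],
    [2.1,0,0,0,-39,-55,-1],
    [2.6,0,0,0,-48,-68,-1],
    [3.1,0,0,0,-57,-80,-1],
    [3.5,0,0,0,-66,-92.6,-1],
    [3.9,0,0,0,-74,-104,-1],
    [4.3,0,0,0,-81,-114,-1],
    [4.6,0,0,0,-87,-123,-1],
    [4.9,0,0,0,-92,-129.6,-1],
    [5,0,0,0,-95,-134,-1],
    [5,0,0,0,-96,-135.4,-1],
    [5,0,0,0,-96,-135.4,-1],
    [5,0,0,0,-96,-135.4,-1]
  ]
}}

```text
time_s: 5.1
ee_pos: [517.0, -231.2, 259.1]
ee_rot: [-140.1, 0.1, -12.9]
force: [0.5, -0.2, -9.0]
gripper_width: 15.5
gripper_force: 50.1
```

```bash
python3 -c "
from go import *
st()
s=state();z=R.from_euler('xyz',s['ee_rot'],degrees=True).as_matrix()[:,2];G=s['ee_pos']-19*z;print(G)
B=np.array([486.5,-45,265.])
rows([(G+(B-G)*u,77+13*u,40) for u in smooth(18)],-1)"
```

```text
t 5.1 q [-45.4  25.8  80.   33.   97.1  54.8] p [ 517.  -231.2  259.1] r [-140.1    0.1  -12.9] F [ 0.5 -0.2 -9. ] w 15.5 gf 50.1
[ 514.3 -243.1  273.7]
[0.1, 0.1, -0.0, -0.6, -1.2, 1.1, -1],
[0.1, -0.2, -0.3, -2.5, -4.7, 4.3, -1],
[0.1, -0.5, -0.7, -5.4, -10.2, 9.4, -1],
[0.1, -0.9, -1.2, -9.3, -17.4, 16.0, -1],
[0.1, -1.4, -1.8, -13.9, -26.0, 23.9, -1],
[0.1, -2.0, -2.5, -19.1, -35.7, 32.8, -1],
[0.0, -2.7, -3.3, -24.8, -46.3, 42.6, -1],
[0.0, -3.4, -4.1, -30.8, -57.4, 52.8, -1],
[0.0, -4.1, -4.9, -36.9, -68.8, 63.3, -1],
[0.0, -4.7, -5.7, -43.1, -80.2, 73.8, -1],
[0.0, -5.4, -6.5, -49.1, -91.4, 84.1, -1],
[0.0, -6.1, -7.3, -54.7, -101.9, 93.8, -1],
[0.0, -6.7, -8.0, -60.0, -111.6, 102.7, -1],
[0.0, -7.2, -8.6, -64.6, -120.2, 110.6, -1],
[0.0, -7.6, -9.2, -68.4, -127.4, 117.2, -1],
[0.0, -7.9, -9.6, -71.4, -132.8, 122.2, -1],
[0.0, -8.2, -9.8, -73.2, -136.3, 125.4, -1],
[0.0, -8.2, -9.9, -73.9, -137.5, 126.5, -1],
```

Request:
{"method": "carry_out", "body": {
  "commands": [
    [0,0,0,-0.6,-1.2,1.1,-1],
    [0,-0.2,-0.3,-2.5,-4.7,4.3,-1],
    [0,-0.5,-0.7,-5.4,-10.2,9.4,-1],
    [0,-0.9,-1.2,-9.3,-17.4,16,-1],
    [0,-1.4,-1.8,-14,-26,24,-1],
    [0,-2,-2.5,-19,-35.7,33,-1],
    [0,-2.7,-3.3,-25,-46,42.6,-1],
    [0,-3.4,-4.1,-31,-57,53,-1],
    [0,-4.1,-4.9,-37,-69,63,-1],
    [0,-4.7,-5.7,-43,-80,74,-1],
    [0,-5.4,-6.5,-49,-91,84,-1],
    [0,-6.1,-7.3,-55,-102,94,-1],
    [0,-6.7,-8,-60,-111.6,102.7,-1],
    [0,-7.2,-8.6,-64.6,-120,110.6,-1],
    [0,-7.6,-9.2,-68.4,-127.4,117.2,-1],
    [0,-8,-9.6,-71.4,-133,122.2,-1],
    [0,-8.2,-9.8,-73.2,-136.3,125.4,-1],
    [0,-8.2,-9.9,-74,-137.5,126.5,-1],
    [0,-8.2,-9.9,-74,-137.5,126.5,-1]
  ]
}}

```text
time_s: 7.0
ee_pos: [486.6, -33.0, 250.8]
ee_rot: [-140.1, -0.1, -0.0]
force: [0.5, -0.9, -7.6]
gripper_width: 15.5
gripper_force: 50.1
```

```bash
python3 -c "
from go import *
st()
s=state();z=R.from_euler('xyz',s['ee_rot'],degrees=True).as_matrix()[:,2];G=s['ee_pos']-19*z;print(G)
W=[];N=20
for i in range(1,N+1):
    u=i/N; th=-5+45*u; t=np.radians(th); lz=150-32*min(1,u*1.6)
    L=np.array([486.5,75,lz]); W.append((L+[0,-(120*np.cos(t)-101*np.sin(t)),120*np.sin(t)+101*np.cos(t)],90,35-th))
rows(W,-1)"
```

```text
t 7.0 q [-29.7  17.2  94.6  33.9  90.4  53.7] p [486.6 -33.  250.8] r [-140.1   -0.1   -0. ] F [ 0.5 -0.9 -7.6] w 15.5 gf 50.1
[486.6 -45.2 265.4]
[-2.2, -0.1, 0.0, -0.1, 18.8, 14.6, -1],
[-4.4, -0.1, 0.0, -0.1, 15.2, 15.3, -1],
[-6.7, -0.1, 0.0, -0.1, 11.5, 16.2, -1],
[-8.9, -0.1, 0.0, -0.1, 7.8, 17.3, -1],
[-11.2, -0.1, 0.0, -0.1, 4.0, 18.6, -1],
[-13.4, -0.1, 0.0, -0.1, 0.2, 20.1, -1],
[-15.7, -0.1, 0.0, -0.1, -3.6, 21.8, -1],
[-17.9, -0.1, 0.0, -0.1, -7.4, 23.8, -1],
[-20.2, -0.1, 0.0, -0.1, -11.2, 26.0, -1],
[-22.4, -0.1, 0.0, -0.1, -15.0, 28.3, -1],
[-24.7, -0.1, 0.0, -0.1, -18.7, 30.9, -1],
[-26.9, -0.1, 0.0, -0.1, -22.5, 33.7, -1],
[-29.2, -0.1, 0.0, -0.1, -27.0, 35.8, -1],
[-31.4, -0.1, 0.0, -0.1, -32.3, 37.0, -1],
[-33.7, -0.1, 0.0, -0.1, -37.5, 38.5, -1],
[-35.9, -0.1, 0.0, -0.1, -42.7, 40.1, -1],
[-38.2, -0.1, 0.0, -0.1, -47.8, 42.0, -1],
[-40.4, -0.1, 0.0, -0.1, -52.8, 44.1, -1],
[-42.7, -0.1, 0.0, -0.1, -57.8, 46.3, -1],
[-44.9, -0.1, 0.0, -0.1, -62.6, 48.8, -1],
```

Request:
{"method": "carry_out", "body": {
  "commands": [
    [-1.5,0,0,0,4,3,-1],
    [-3,0,0,0,9,9,-1],
    [-6,0,0,0,10,14,-1],
    [-8.9,0,0,0,7.8,17.3,-1],
    [-11.2,0,0,0,4,18.6,-1],
    [-13.4,0,0,0,0,20,-1],
    [-15.7,0,0,0,-3.6,22,-1],
    [-18,0,0,0,-7.4,24,-1],
    [-20.2,0,0,0,-11.2,26,-1],
    [-22.4,0,0,0,-15,28.3,-1],
    [-24.7,0,0,0,-18.7,31,-1],
    [-27,0,0,0,-22.5,33.7,-1],
    [-29.2,0,0,0,-27,36,-1],
    [-31.4,0,0,0,-32.3,37,-1],
    [-33.7,0,0,0,-37.5,38.5,-1],
    [-36,0,0,0,-42.7,40,-1],
    [-38.2,0,0,0,-47.8,42,-1],
    [-40.4,0,0,0,-53,44,-1],
    [-42.7,0,0,0,-58,46.3,-1],
    [-45,0,0,0,-62.6,49,-1]
  ]
}}

```text
time_s: 9.0
ee_pos: [485.2, 48.0, 253.5]
ee_rot: [175.0, 0.1, -0.1]
force: [0.1, -0.8, -5.1]
gripper_width: 15.6
gripper_force: 50.0
```

```bash
python3 -c "
from go import *
st()
s=state();z=R.from_euler('xyz',s['ee_rot'],degrees=True).as_matrix()[:,2];G=s['ee_pos']-19*z;print(G)
W=[];N=10
for i in range(1,N+1):
    u=i/N; th=40+20*u; t=np.radians(th)
    L=np.array([486.5,75,118+7*u]); W.append((L+[0,-(120*np.cos(t)-101*np.sin(t)),120*np.sin(t)+101*np.cos(t)],90,35-th))
rows(W,-1)"
```

```text
t 9.0 q [ 7.9  8.7 93.6 -5.  78.5 99. ] p [485.2  48.  253.5] r [175.    0.1  -0.1] F [ 0.1 -0.8 -5.1] w 15.6 gf 50.0
[485.2  49.7 272.4]
[-2.0, 0.1, -0.1, 1.3, -2.9, -2.0, -1],
[-4.0, 0.1, -0.1, 1.3, -7.5, -3.9, -1],
[-6.0, 0.1, -0.1, 1.3, -12.2, -5.6, -1],
[-8.0, 0.1, -0.1, 1.3, -16.9, -7.1, -1],
[-10.0, 0.1, -0.1, 1.3, -21.6, -8.5, -1],
[-12.0, 0.1, -0.1, 1.3, -26.4, -9.6, -1],
[-14.0, 0.1, -0.1, 1.3, -31.2, -10.7, -1],
[-16.0, 0.1, -0.1, 1.3, -35.9, -11.5, -1],
[-18.0, 0.1, -0.1, 1.3, -40.7, -12.2, -1],
[-20.0, 0.1, -0.1, 1.3, -45.5, -12.7, -1],
```

Request:
{"method": "carry_out", "body": {
  "commands": [
    [-2,0,0,1.3,-3,-2,-1],
    [-4,0,0,1.3,-7.5,-4,-1],
    [-6,0,0,1.3,-12.2,-5.6,-1],
    [-8,0,0,1.3,-17,-7,-1],
    [-10,0,0,1.3,-21.6,-8.5,-1],
    [-12,0,0,1.3,-26.4,-9.6,-1],
    [-14,0,0,1.3,-31,-10.7,-1],
    [-16,0,0,1.3,-36,-11.5,-1],
    [-18,0,0,1.3,-40.7,-12.2,-1],
    [-20,0,0,1.3,-45.5,-12.7,-1],
    [-20,0,0,1.3,-45.5,-12.7,-1],
    [-20,0,0,1.3,-45.5,-12.7,-1]
  ]
}}

```text
time_s: 10.2
ee_pos: [487.5, 93.5, 262.0]
ee_rot: [155.0, -0.0, -0.0]
force: [-0.1, -0.2, -4.1]
gripper_width: 15.6
gripper_force: 50.0
```

```bash
python3 -c "
from go import *
st(); im=grab_frame('scene')[60:260,180:400]; a=cv2.resize(im,(792,600)[:2] if 0 else (660,600),interpolation=cv2.INTER_CUBIC); cv2.imwrite('pics/t1.png',a[:,:,::-1])"
```

```text
t 10.2 q [ 25.5  14.4  89.6 -22.5  87.5 118.8] p [487.5  93.5 262. ] r [155.  -0.  -0.] F [-0.1 -0.2 -4.1] w 15.6 gf 50.0
```

View pics/t1.png

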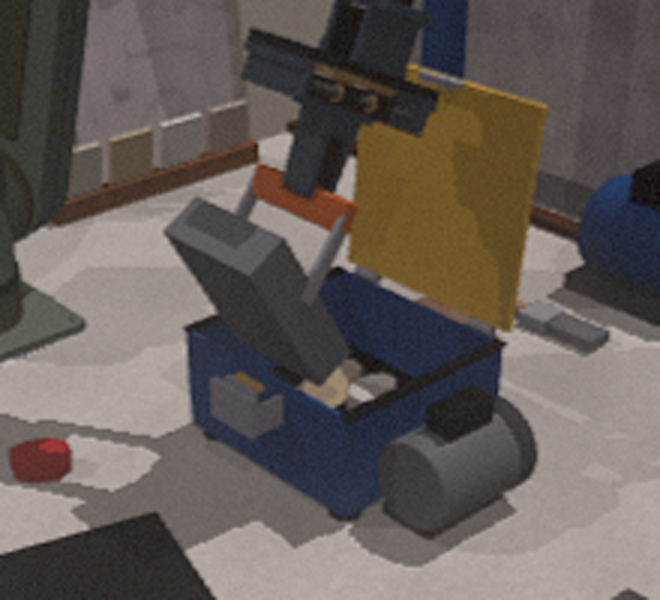

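Three stones are visible in the tub (crop (325,385), (345,370), (375,388)); the tray is steep with its lip in the mouth. Force suggests checking for a remaining stone; tip further with a small shake.

```bash
python3 -c "
from go import *
f=[]
for i in range(6): grab_frame('side'); f.append(state()['force'])
print(np.mean(f,0),np.std(f,0))
W=[]
for i in range(1,6):
    u=i/5; th=60+10*u; t=np.radians(th)
    L=np.array([486.5,75-8*u,125+5*u]); W.append((L+[0,-(120*np.cos(t)-101*np.sin(t)),120*np.sin(t)+101*np.cos(t)],90,35-th))
rows(W,-1)"
```

```text
[-0.1 -0.2 -3. ] [0.4 0.7 0.5]
[-1.9, -0.1, -0.1, -1.4, -4.4, -2.3, -1],
[-3.9, -0.0, -0.1, -1.4, -7.2, -3.7, -1],
[-5.9, -0.0, -0.1, -1.4, -10.1, -4.9, -1],
[-7.9, -0.0, -0.1, -1.4, -13.0, -6.0, -1],
[-9.9, -0.0, -0.1, -1.4, -15.9, -6.9, -1],
```

Request:
{"method": "carry_out", "body": {
  "commands": [
    [-2,0,0,-1,-4.4,-2.3,-1],
    [-4,0,0,-1,-7.2,-3.7,-1],
    [-6,0,0,-1,-10,-5,-1],
    [-8,0,0,-1,-13,-6,-1],
    [-10,0,0,-1,-16,-7,-1],
    [-10,0,0,-1,-16,-7,-1],
    [-8,0,0,-1,-12,-12,-1],
    [-10,0,0,-1,-16,-7,-1],
    [-10,0,0,-1,-16,-7,-1]
  ]
}}

```text
time_s: 11.45
ee_pos: [486.5, 110.4, 260.9]
ee_rot: [144.9, -0.0, -0.0]
force: [-1.1, -0.6, -4.2]
gripper_width: 15.8
gripper_force: 50.0
```

```bash
python3 -c "
from go import *
st()
W=[];N=18
for i,u in enumerate(smooth(N)):
    th=70*(1-u); t=np.radians(th)
    L=np.array([486.5,67,130+25*u]); W.append((L+[0,-(120*np.cos(t)-101*np.sin(t)),120*np.sin(t)+101*np.cos(t)],90,35-th))
rows(W,-1)"
```

```text
t 11.45 q [ 32.   18.6  88.3 -29.2  93.  125.7] p [486.5 110.4 260.9] r [144.9  -0.   -0. ] F [-1.1 -0.6 -4.2] w 15.8 gf 50.0
[0.7, 0.0, -0.0, -0.0, 2.4, -0.2, -1],
[2.5, 0.0, -0.0, -0.0, 6.8, 0.7, -1],
[5.3, 0.0, -0.0, -0.0, 13.7, 2.3, -1],
[8.9, 0.0, -0.0, -0.0, 22.5, 4.8, -1],
[13.3, 0.0, -0.0, -0.0, 32.7, 8.5, -1],
[18.2, 0.0, -0.0, -0.0, 43.8, 13.5, -1],
[23.6, -0.0, -0.0, -0.0, 55.2, 19.9, -1],
[29.3, -0.0, -0.0, 0.0, 66.3, 27.6, -1],
[35.1, -0.0, -0.0, 0.0, 76.7, 36.6, -1],
[40.9, -0.0, -0.0, 0.0, 85.9, 46.4, -1],
[46.6, -0.0, -0.0, 0.0, 93.8, 56.7, -1],
[51.9, -0.0, -0.0, 0.0, 100.2, 67.0, -1],
[56.9, -0.0, -0.0, 0.0, 105.0, 76.9, -1],
[61.3, -0.0, -0.0, 0.0, 108.4, 85.8, -1],
[64.9, -0.0, -0.0, 0.0, 110.7, 93.5, -1],
[67.7, -0.0, -0.0, 0.0, 112.1, 99.3, -1],
[69.5, -0.0, -0.0, 0.0, 112.8, 103.1, -1],
[70.1, -0.0, -0.0, 0.0, 113.0, 104.4, -1],
```

Request:
{"method": "carry_out", "body": {
  "commands": [
    [0.7,0,0,0,2.4,0,-1],
    [2.5,0,0,0,7,0.7,-1],
    [5.3,0,0,0,13.7,2.3,-1],
    [9,0,0,0,22.5,5,-1],
    [13.3,0,0,0,32.7,8.5,-1],
    [18.2,0,0,0,44,13.5,-1],
    [23.6,0,0,0,55,20,-1],
    [29.3,0,0,0,66.3,27.6,-1],
    [35,0,0,0,76.7,36.6,-1],
    [41,0,0,0,86,46.4,-1],
    [46.6,0,0,0,94,56.7,-1],
    [52,0,0,0,100,67,-1],
    [57,0,0,0,105,77,-1],
    [61.3,0,0,0,108.4,86,-1],
    [65,0,0,0,110.7,93.5,-1],
    [67.7,0,0,0,112,99.3,-1],
    [69.5,0,0,0,113,103,-1],
    [70,0,0,0,113,104.4,-1],
    [70,0,0,0,113,104.4,-1]
  ]
}}

```text
time_s: 13.35
ee_pos: [486.7, -42.6, 241.2]
ee_rot: [-145.1, -0.1, -0.0]
force: [-0.2, 0.3, -2.7]
gripper_width: 15.8
gripper_force: 50.0
```

```bash
python3 -c "
from go import *
st();f=[]
for i in range(6): grab_frame('side'); f.append(state()['force'])
print(np.mean(f,0))
im=grab_frame('scene')[100:260,180:380]; a=cv2.resize(im,(750,600),interpolation=cv2.INTER_CUBIC); cv2.imwrite('pics/t2.png',a[:,:,::-1])
s=state();z=R.from_euler('xyz',s['ee_rot'],degrees=True).as_matrix()[:,2];G=s['ee_pos']-19*z;print(G)
B=np.array([514.2,-243.4,150])
W=[(np.r_[(G+(B-G)*u)[:2],G[2]+(B[2]-G[2])*max(0,(u-.3)/.7)**1.2],90-13*u,35) for u in smooth(17)];rows(W,-1)
"
```

```text
t 13.35 q [-28.3  16.2  94.7  30.3  87.6  55.4] p [486.7 -42.6 241.2] r [-145.1   -0.1   -0. ] F [-0.2  0.3 -2.7] w 15.8 gf 50.0
[ 0.1  0.2 -2.9]
[486.9 -52.5 257.1]
[0.1, -0.0, 0.2, 0.3, 1.5, -1.1, -1],
[0.1, 0.2, 0.5, 1.1, 6.0, -4.2, -1],
[0.1, 0.5, 1.0, 2.4, 12.9, -9.0, -1],
[0.1, 1.0, 1.6, 4.1, 21.9, -15.3, -1],
[0.1, 1.5, 2.3, 6.2, 32.7, -22.8, -1],
[0.1, 2.1, 3.1, 8.4, 44.7, -31.2, -1],
[0.1, 2.7, 4.0, 10.9, 61.6, -34.9, -1],
[0.1, 3.3, 5.0, 13.4, 81.5, -35.3, -1],
[0.1, 4.0, 5.9, 16.0, 102.6, -34.6, -1],
[0.1, 4.6, 6.8, 18.6, 123.8, -33.2, -1],
[0.1, 5.2, 7.7, 21.0, 144.6, -31.2, -1],
[0.1, 5.8, 8.5, 23.3, 164.1, -29.0, -1],
[0.1, 6.3, 9.3, 25.3, 181.7, -26.8, -1],
[0.1, 6.8, 9.9, 26.9, 196.6, -24.7, -1],
[0.1, 7.1, 10.4, 28.2, 208.1, -23.0, -1],
[0.1, 7.3, 10.7, 29.1, 215.5, -21.9, -1],
[0.1, 7.4, 10.8, 29.3, 218.1, -21.5, -1],
```

View pics/t2.png

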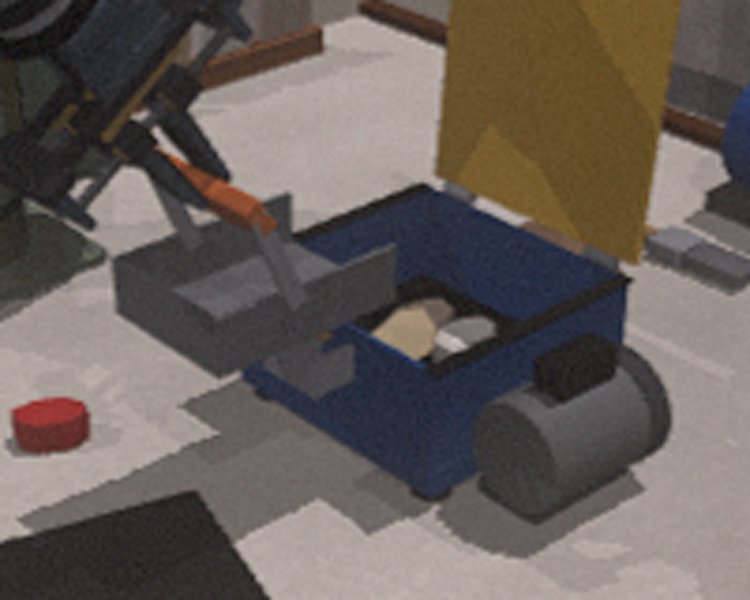

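The tray is empty; three stones show inside the tub at crop (405,330), (430,312), (465,335), the fourth hidden behind the near wall, and none on the table. Taking the tray back.

Request:
{"method": "carry_out", "body": {
  "commands": [
    [0,0,0.2,0.3,1.5,-1,-1],
    [0,0.2,0.5,1,6,-4,-1],
    [0,0.5,1,2.4,13,-9,-1],
    [0,1,1.6,4,22,-15.3,-1],
    [0,1.5,2.3,6.2,32.7,-22.8,-1],
    [0,2.1,3.1,8.4,45,-31,-1],
    [0,2.7,4,11,61.6,-35,-1],
    [0,3.3,5,13.4,81.5,-35.3,-1],
    [0,4,5.9,16,102.6,-34.6,-1],
    [0,4.6,6.8,18.6,124,-33.2,-1],
    [0,5.2,7.7,21,144.6,-31.2,-1],
    [0,5.8,8.5,23.3,164,-29,-1],
    [0,6.3,9.3,25.3,181.7,-26.8,-1],
    [0,6.8,10,27,196.6,-24.7,-1],
    [0,7.1,10.4,28.2,208,-23,-1],
    [0,7.3,10.7,29,215.5,-22,-1],
    [0,7.4,10.8,29.3,218,-21.5,-1],
    [0,7.4,10.8,29.3,218,-21.5,-1],
    [0,7.4,10.8,29.3,218,-21.5,-1]
  ]
}}

```text
time_s: 15.6
ee_pos: [516.5, -232.8, 134.6]
ee_rot: [-145.1, -0.0, -13.1]
force: [0.6, -0.2, -2.9]
gripper_width: 15.5
gripper_force: 50.0
```

```bash
python3 -c "
from go import *
st()
s=state();z=R.from_euler('xyz',s['ee_rot'],degrees=True).as_matrix()[:,2];G=s['ee_pos']-19*z;print(G)
B=np.array([514.2,-243.4,109.3])
rows([(np.array([514.2,-243.4,h]),77,35) for h in (145,137,129,122,117,114,112,110.5,109.3)],-1)
"
```

```text
t 15.6 q [-43.7  29.2  90.3  29.9  81.4  49.2] p [ 516.5 -232.8  134.6] r [-145.1   -0.   -13.1] F [ 0.6 -0.2 -2.9] w 15.5 gf 50.0
[ 514.  -243.4  150.1]
[0.1, -0.0, -0.1, 0.2, 2.9, 4.2, -1],
[0.1, -0.0, -0.1, 0.2, 7.5, 10.8, -1],
[0.1, -0.0, -0.1, 0.2, 12.0, 17.4, -1],
[0.1, -0.0, -0.1, 0.2, 16.1, 23.1, -1],
[0.1, -0.0, -0.1, 0.2, 18.9, 27.2, -1],
[0.1, -0.0, -0.1, 0.2, 20.6, 29.7, -1],
[0.1, -0.0, -0.1, 0.2, 21.8, 31.3, -1],
[0.1, -0.0, -0.1, 0.2, 22.6, 32.5, -1],
[0.1, -0.0, -0.1, 0.2, 23.3, 33.5, -1],
```

Request:
{"method": "carry_out", "body": {
  "commands": [
    [0,0,0,0,3,4.2,-1],
    [0,0,0,0,7.5,10.8,-1],
    [0,0,0,0,12,17.4,-1],
    [0,0,0,0,16,23,-1],
    [0,0,0,0,19,27.2,-1],
    [0,0,0,0,20.6,29.7,-1],
    [0,0,0,0,21.8,31.3,-1],
    [0,0,0,0,22.6,32.5,-1],
    [0,0,0,0,23.3,33.5,-1],
    [0,0,0,0,23.3,33.5,-1],
    [0,0,0,0,23.3,33.5,-1]
  ]
}}

```text
time_s: 16.7
ee_pos: [516.5, -233.0, 93.5]
ee_rot: [-145.1, 0.0, -13.1]
force: [-0.1, 0.5, -2.3]
gripper_width: 15.5
gripper_force: 50.0
```

```bash
python3 -c "
from go import *
st()"
```

```text
t 16.7 q [-43.7  31.5  92.9  30.4  77.1  46.7] p [ 516.5 -233.    93.5] r [-145.1    0.   -13.1] F [-0.1  0.5 -2.3] w 15.5 gf 50.0
```

Request:
{"method": "carry_out", "body": {
  "commands": [
    [0,0,0,0,0.3,0.4,-1],
    [0,0,0,0,0.6,0.8,-1],
    [0,0,0,0,0.6,0.8,-1],
    [0,0,0,0,0.6,0.8,-1]
  ]
}}

```text
time_s: 17.1
ee_pos: [516.3, -233.1, 93.2]
ee_rot: [-145.1, -0.0, -13.1]
force: [-3.7, -1.1, 5.7]
gripper_width: 15.0
gripper_force: 50.0
```

Request:
{"method": "carry_out", "body": {
  "commands": [
    [0,0,0,0,-0.2,-0.3,-0.5],
    [0,0,0,0,-0.2,-0.3,-0.2],
    [0,0,0,0,-0.2,-0.3,0.1],
    [0,0,0,0,-0.2,-0.3,0.25],
    [0,0,0,0,-0.2,-0.3,0.25],
    [0,0,0,0,-0.2,-0.3,0.25],
    [0,0,0,0,-0.2,-5,0.25],
    [0,0,0,0,-0.2,-15,0.25],
    [0,0,0,0,-0.2,-30,0.25],
    [0,0,0,0,-0.2,-50,0.25],
    [0,0,0,0,-0.2,-75,0.25],
    [0,0,0,0,-0.2,-100,0.25],
    [0,0,0,0,-0.2,-125,0.25],
    [0,0,0,0,-0.2,-150,0.25]
  ]
}}

```text
time_s: 18.5
ee_pos: [496.6, -317.6, 217.0]
ee_rot: [-145.1, -0.0, -13.1]
force: [-0.2, 0.2, -0.0]
gripper_width: 57.0
gripper_force: 0.0
```

```bash
cat > lid.py <<'E'
from go import *
a=cv2.imread('pics/sd1.png')
E
python3 -c "
from go import *
st()
im=save('scene','f1.png'); im2=save('side','f2.png')
for n,i in(('scene',im),('side',im2)):
    h=cv2.cvtColor(i,cv2.COLOR_RGB2HSV); m=cv2.inRange(h,(18,150,60),(32,255,255)); k,l,s,c=cv2.connectedComponentsWithStats(m); j=1+s[1:,4].argmax()
    cn=cv2.findContours((l==j).astype(np.uint8),0,2)[0][0]; ap=cv2.approxPolyDP(cn,4,True).reshape(-1,2); print(n,ap.tolist())
h=cv2.cvtColor(im,cv2.COLOR_RGB2HSV)[200:260,160:210]; m=cv2.inRange(h,(3,150,60),(16,255,255)); print(cv2.boundingRect(cv2.findNonZero(m)))
"
```

```text
t 18.5 q [-50.   29.7  76.8  27.4  95.5  50.4] p [ 496.6 -317.6  217. ] r [-145.1   -0.   -13.1] F [-0.2  0.2 -0. ] w 57.0 gf 0.0
scene [[303, 78], [297, 146], [308, 141], [307, 150], [313, 141], [317, 147], [309, 151], [349, 169], [361, 95], [327, 90]]
side [[185, 162], [201, 246], [286, 277], [284, 216], [296, 217], [284, 213], [283, 190]]
(9, 14, 33, 33)
```

```bash
python3 -c "
from go import *
def onx(n,uv,x):
    o,v=ray(n,[uv]); v=v[0]; return o+v*(x-o[0])/v[0]
print('side', onx('side',(283.5,188.5),373.5), onx('side',(184.5,162.5),599.5), 'bottom',onx('side',(287,277),373.5),onx('side',(201,247),599.5))
print('scene',onx('scene',(299.5,79.5),373.5),onx('scene',(360.5,92.5),599.5))
# tray check: scene wall corners
st()
"
python3 - <<'E'
import cv2
a=cv2.imread('pics/f1.png')[60:310,130:380]; cv2.imwrite('pics/f1c.png',cv2.resize(a,(600,600),interpolation=cv2.INTER_CUBIC))
E
```

```text
side [373.5 282.9 340.6] [599.5 289.8 344.6] bottom [373.5 262.  116.5] [599.5 270.3 119. ]
scene [373.5 279.1 340.7] [599.5 285.6 354.4]
t 18.6 q [-50.   29.6  76.6  27.4  95.4  50.4] p [ 497.6 -319.4  218.3] r [-145.3   -0.3  -13.2] F [-0.1 -0.2  0.2] w 56.9 gf 0.0
```

View pics/f1c.png

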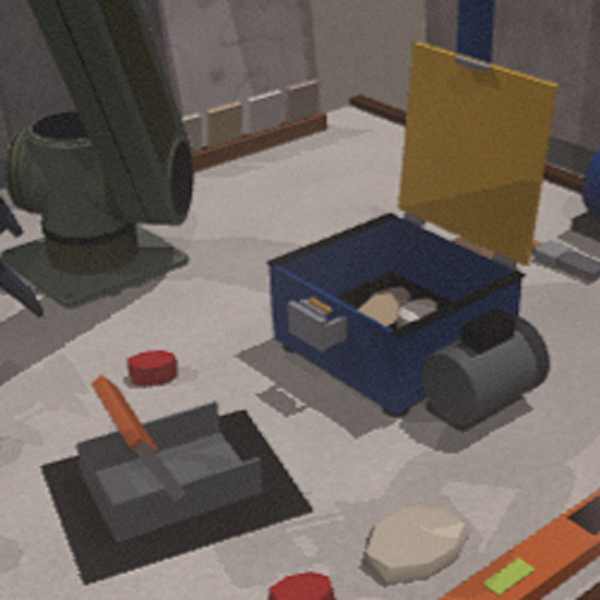

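Tray stands empty on its mat, at its old place (crop (165,470)); lid stands at about 94° with the grey tongue at the middle of its free edge (475,62). Going over and behind the lid with shut fingers.

```bash
cat > lid.py <<'E'
from go import *
H=np.array([486.5,266,124.]); RT=R.from_euler('xyz',[180,0,90],degrees=True).as_matrix()
def tcp(phi,r=205,n=8):
    p=np.radians(phi); d=np.array([0,-np.cos(p),np.sin(p)]); nn=np.array([0,np.sin(p),np.cos(p)])
    return H+r*d+n*nn+[0,16,0]
def lrows(L,hand=-1):
    s=state()
    for P in L: print('['+', '.join(f'{v:.1f}' for v in delta(P,RT,s))+f', {hand}],')
E
python3 -c "
from lid import *
s=state(); print(tcp(105)); lrows([s['ee_pos']+[0,0,110],(486.5,100,430),(486.5,tcp(105)[1],430)])"
```

```text
[486.5 342.8 319.9]
[-24.4, -31.3, -99.6, 0.6, -62.6, -90.5, -1],
[-24.4, -31.3, -99.6, -105.7, -454.4, 56.3, -1],
[-24.4, -31.3, -99.6, -161.2, -649.0, 190.6, -1],
```

Request:
{"method": "carry_out", "body": {
  "commands": [
    [0,0,0,0.6,-62,-90,-1],
    [0,0,0,0.6,-62,-90,-1],
    [0,0,0,0.6,-62,-90,-1],
    [-24.4,-31.3,-99.6,-105.7,-454,56,-1],
    [-24.4,-31.3,-99.6,-105.7,-454,56,-1],
    [-24.4,-31.3,-99.6,-105.7,-454,56,-1],
    [-24.4,-31.3,-99.6,-105.7,-454,56,-1],
    [-24.4,-31.3,-99.6,-105.7,-454,56,-1],
    [-24.4,-31.3,-99.6,-105.7,-454,56,-1],
    [-24.4,-31.3,-99.6,-105.7,-454,56,-1],
    [-24.4,-31.3,-99.6,-105.7,-454,56,-1],
    [-24.4,-31.3,-99.6,-105.7,-454,56,-1],
    [-24.4,-31.3,-99.6,-161,-649,190.6,-1],
    [-24.4,-31.3,-99.6,-161,-649,190.6,-1],
    [-24.4,-31.3,-99.6,-161,-649,190.6,-1],
    [-24.4,-31.3,-99.6,-161,-649,190.6,-1],
    [-24.4,-31.3,-99.6,-161,-649,190.6,-1],
    [-24.4,-31.3,-99.6,-161,-649,190.6,-1],
    [-24.4,-31.3,-99.6,-161,-649,190.6,-1]
  ]
}}

```text
time_s: 20.5
ee_pos: [485.1, 345.2, 428.9]
ee_rot: [-179.6, -0.2, 90.3]
force: [1.7, 0.1, 0.5]
gripper_width: 0.4
gripper_force: 0.0
```

```bash
python3 -c "
from lid import *
st(); 
lrows([tcp(105)+[0,0,h] for h in (80,50,25,8,0,0)]); print(); lrows([tcp(p) for p in (102,98,94,90,86,82,78,74)])"
```

```text
t 20.5 q [ 34.1  18.5  56.    0.4 105.7  33.9] p [485.1 345.2 428.9] r [-179.6   -0.2   90.3] F [1.7 0.1 0.5] w 0.4 gf 0.0
[-0.4, -0.2, 0.3, -2.6, 1.6, 29.0, -1],
[-0.4, -0.2, 0.3, -2.7, 1.8, 59.0, -1],
[-0.4, -0.2, 0.3, -2.7, 2.0, 84.0, -1],
[-0.4, -0.2, 0.3, -2.8, 2.1, 101.0, -1],
[-0.4, -0.2, 0.3, -2.8, 2.1, 109.0, -1],
[-0.4, -0.2, 0.3, -2.8, 2.1, 109.0, -1],

[-0.4, -0.2, 0.3, -13.2, 2.1, 106.0, -1],
[-0.4, -0.2, 0.3, -27.1, 2.0, 102.9, -1],
[-0.4, -0.2, 0.3, -41.3, 1.9, 100.8, -1],
[-0.4, -0.2, 0.3, -55.6, 1.8, 99.7, -1],
[-0.4, -0.2, 0.3, -69.9, 1.8, 99.6, -1],
[-0.4, -0.2, 0.3, -84.2, 1.7, 100.5, -1],
[-0.4, -0.2, 0.3, -98.4, 1.7, 102.4, -1],
[-0.4, -0.2, 0.3, -112.4, 1.6, 105.3, -1],
```

Request:
{"method": "carry_out", "body": {
  "commands": [
    [0,0,0,-2.6,1.6,29,-1],
    [0,0,0,-2.7,1.8,59,-1],
    [0,0,0,-2.8,2,84,-1],
    [0,0,0,-2.8,2,101,-1],
    [0,0,0,-2.8,2,109,-1],
    [0,0,0,-2.8,2,109,-1],
    [0,0,0,-13,2,106,-1],
    [0,0,0,-27,2,103,-1],
    [0,0,0,-41,2,101,-1],
    [0,0,0,-55.6,2,99.7,-1],
    [0,0,0,-70,2,99.6,-1],
    [0,0,0,-84,2,100.5,-1],
    [0,0,0,-98.4,2,102.4,-1],
    [0,0,0,-112.4,2,105.3,-1]
  ]
}}

```text
time_s: 21.9
ee_pos: [487.9, 232.8, 328.9]
ee_rot: [179.9, -0.6, 90.1]
force: [-3.2, 0.5, 19.6]
gripper_width: 0.7
gripper_force: 10.0
```

```bash
python3 -c "
from lid import *
st(); 
lrows([tcp(p) for p in range(70,13,-4)])"
```

```text
t 21.9 q [23.9 11.9 78.9  0.5 88.9 23.8] p [487.9 232.8 328.9] r [179.9  -0.6  90.1] F [-3.2  0.5 19.6] w 0.7 gf 10.0
[0.1, -0.6, 0.1, -13.5, -1.5, 9.3, -1],
[0.1, -0.6, 0.1, -27.1, -1.5, 14.0, -1],
[0.1, -0.6, 0.1, -40.2, -1.6, 19.7, -1],
[0.1, -0.6, 0.1, -53.0, -1.6, 26.2, -1],
[0.1, -0.6, 0.1, -65.2, -1.6, 33.6, -1],
[0.1, -0.6, 0.1, -76.9, -1.7, 41.8, -1],
[0.1, -0.6, 0.1, -88.0, -1.7, 50.9, -1],
[0.1, -0.6, 0.1, -98.5, -1.7, 60.7, -1],
[0.1, -0.6, 0.1, -108.2, -1.8, 71.2, -1],
[0.1, -0.6, 0.1, -117.2, -1.8, 82.3, -1],
[0.1, -0.6, 0.1, -125.4, -1.9, 94.1, -1],
[0.1, -0.6, 0.1, -132.7, -1.9, 106.3, -1],
[0.1, -0.6, 0.1, -139.2, -1.9, 119.1, -1],
[0.1, -0.6, 0.1, -144.8, -2.0, 132.3, -1],
[0.1, -0.6, 0.1, -149.4, -2.0, 145.9, -1],
```

```bash
python3 -c "
from lid import *
a=grab_frame('scene')[30:230,220:400]; b=grab_frame('side')[90:310,150:350]; st()
a=cv2.resize(a,(398,442)); b=cv2.resize(b,(402,442)); cv2.imwrite('pics/l1.png',np.hstack([a,b])[:,:,::-1])"
```

```text
t 22.0 q [23.8 11.8 79.   0.3 89.  23.8] p [487.9 230.5 328.7] r [179.9  -0.4  90. ] F [-3.1 -4.  14.6] w 0.6 gf 7.6
```

View pics/l1.png

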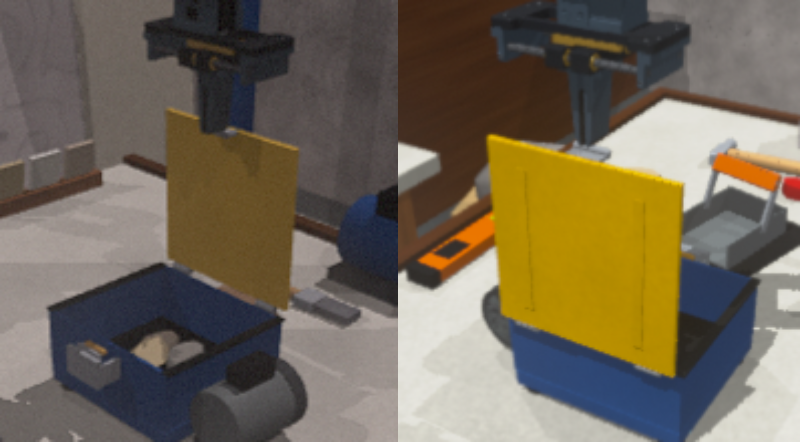

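```bash
python3 -c "
from lid import *
def onx(n,uv,x):
    o,v=ray(n,[uv]); v=v[0]; return o+v*(x-o[0])/v[0]
ims={n:grab_frame(n) for n in('scene','side')}
for n,i in ims.items():
    h=cv2.cvtColor(i,cv2.COLOR_RGB2HSV); m=cv2.inRange(h,(18,150,50),(32,255,255)); k,l,s,c=cv2.connectedComponentsWithStats(m); j=1+s[1:,4].argmax()
    cn=cv2.findContours((l==j).astype(np.uint8),0,2)[0][0]; print(n,cv2.approxPolyDP(cn,3,True).reshape(-1,2).tolist())
print('side',onx('side',(292,181),373.5),onx('side',(194.8,157),599.5))
print('scene',onx('scene',(295,79),373.5),onx('scene',(354.7,97.9),599.5))
T=state()['ee_pos']; print(T)
for n in ims: print(n,'tip',proj(n,[T,T+[0,0,40]]))
"
```

```text
scene [[295, 80], [296, 135], [299, 137], [299, 130], [302, 134], [301, 141], [297, 138], [297, 146], [348, 169], [353, 97], [327, 89], [321, 94], [313, 92], [308, 83]]
side [[195, 156], [201, 245], [286, 277], [291, 217], [296, 218], [290, 215], [291, 181]]
side [373.5 249.6 341.1] [599.5 257.1 344.3]
scene [373.5 260.7 346. ] [599.5 263.4 344.9]
[487.9 230.6 328.8]
scene tip [[315.4  96.4]
 [315.9  82.1]]
side tip [[246.5 170.2]
 [245.8 152. ]]
```

The picture shows the finger ended on the inner side of the lid, tip just under its top edge, with the lid only moved to about 88°: it slipped over. I'll go back up and over, and check each step.

Request:
{"method": "carry_out", "body": {
  "commands": [
    [0,0,0,0,0,-30,-1],
    [0,0,0,0,0,-70,-1],
    [0,0,0,0,0,-90,-1],
    [0,0,0,20,0,-90,-1],
    [0,0,0,60,0,-90,-1],
    [0,0,0,95,0,-90,-1],
    [0,0,0,105,0,-90,-1],
    [0,0,0,105,0,-90,-1],
    [0,0,0,105,0,-90,-1]
  ]
}}

```text
time_s: 23.0
ee_pos: [487.7, 335.9, 415.4]
ee_rot: [-179.7, -0.3, 90.1]
force: [-0.2, -0.5, 0.5]
gripper_width: 0.5
gripper_force: 0.0
```

```bash
cat >> lid.py <<'E'
def onx(n,uv,x):
    o,v=ray(n,[uv]); v=v[0]; return o+v*(x-o[0])/v[0]
def lidside():
    i=grab_frame('side'); h=cv2.cvtColor(i,cv2.COLOR_RGB2HSV); m=cv2.inRange(h,(18,150,50),(32,255,255)); k,l,s,c=cv2.connectedComponentsWithStats(m); j=1+s[1:,4].argmax()
    cn=cv2.findContours((l==j).astype(np.uint8),0,2)[0][0].reshape(-1,2)
    a=cn[np.argmax(-cn[:,0]-cn[:,1])]; b=cn[np.argmax(cn[:,0]*1.-2*cn[:,1])]
    for p,x in((a,599.5),(b,373.5)): 
        q=onx('side',p,x); print(p,q,'phi',np.degrees(np.arctan2(q[2]-124,266-q[1])))
E
python3 -c "
from lid import *
st(); lidside(); st()"
```

```text
t 23.0 q [ 33.2  17.8  58.9   0.4 103.3  33.2] p [487.7 335.9 415.4] r [-179.7   -0.3   90.1] F [-0.2 -0.5  0.5] w 0.5 gf 0.0
[195 156] [599.5 256.1 346.2] phi 87.46009110873426
[291 181] [373.5 253.7 342.9] phi 86.77793326705888
t 23.05 q [ 33.2  17.8  58.9   0.4 103.3  33.2] p [487.7 335.7 415.6] r [-179.8   -0.3   90.1] F [0.2 0.3 0.2] w 0.1 gf 0.0
```

Request:
{"method": "carry_out", "body": {
  "commands": [
    [0,0,0,0,0,30,-1],
    [0,0,0,0,0,65,-1],
    [0,0,0,0,0,95,-1],
    [0,0,0,0,0,110,-1],
    [0,0,0,0,0,115,-1],
    [0,0,0,0,0,115,-1],
    [0,0,0,-15,0,115,-1],
    [0,0,0,-30,0,115,-1],
    [0,0,0,-40,0,115,-1],
    [0,0,0,-48,0,115,-1],
    [0,0,0,-56,0,115,-1],
    [0,0,0,-64,0,115,-1],
    [0,0,0,-64,0,115,-1]
  ]
}}

```text
time_s: 24.35
ee_pos: [487.4, 272.8, 300.2]
ee_rot: [-179.8, -0.3, 90.1]
force: [-0.1, -0.4, 0.6]
gripper_width: 0.8
gripper_force: 0.0
```

```bash
python3 -c "
from lid import *
st(); lidside()"
```

```text
t 24.35 q [27.8 14.1 79.9  0.4 86.1 27.7] p [487.4 272.8 300.2] r [-179.8   -0.3   90.1] F [-0.1 -0.4  0.6] w 0.8 gf 0.0
[199 154] [599.5 243.  345.8] phi 84.07386978775655
[294 178] [373.5 241.5 343.9] phi 83.64469742483448
```

```bash
python3 -c "
from lid import *
lrows([tcp(p,177)-[0,3,0] for p in range(80,40,-3)])"
```

```text
[-0.3, -0.3, 0.1, -16.9, -0.8, 0.2, -1],
[-0.3, -0.3, 0.1, -26.0, -0.8, 1.6, -1],
[-0.3, -0.3, 0.1, -35.1, -0.8, 3.5, -1],
[-0.3, -0.3, 0.1, -44.1, -0.8, 5.8, -1],
[-0.3, -0.3, 0.1, -52.9, -0.8, 8.7, -1],
[-0.3, -0.3, 0.1, -61.6, -0.8, 11.9, -1],
[-0.3, -0.3, 0.1, -70.1, -0.8, 15.6, -1],
[-0.3, -0.3, 0.1, -78.4, -0.8, 19.8, -1],
[-0.3, -0.3, 0.1, -86.5, -0.8, 24.4, -1],
[-0.3, -0.3, 0.1, -94.3, -0.8, 29.4, -1],
[-0.3, -0.3, 0.1, -101.8, -0.8, 34.8, -1],
[-0.3, -0.3, 0.1, -109.1, -0.8, 40.6, -1],
[-0.3, -0.3, 0.1, -116.0, -0.7, 46.8, -1],
[-0.3, -0.3, 0.1, -122.6, -0.7, 53.3, -1],
```

Request:
{"method": "carry_out", "body": {
  "commands": [
    [0,0,0,-9,0,0,-1],
    [0,0,0,-17,-0.8,0.2,-1],
    [0,0,0,-26,-0.8,1.6,-1],
    [0,0,0,-35,-0.8,3.5,-1],
    [0,0,0,-44,-0.8,5.8,-1],
    [0,0,0,-53,-0.8,8.7,-1],
    [0,0,0,-61.6,-0.8,12,-1],
    [0,0,0,-70,-0.8,15.6,-1],
    [0,0,0,-78.4,-0.8,19.8,-1],
    [0,0,0,-78.4,-0.8,19.8,-1]
  ]
}}

```text
time_s: 25.4
ee_pos: [486.2, 193.7, 279.2]
ee_rot: [-179.7, -0.2, 90.1]
force: [0.3, 0.2, 0.8]
gripper_width: 0.7
gripper_force: 0.0
```

```bash
python3 -c "
from lid import *
st(); lidside(); lrows([tcp(p,177+(58-p)*.5)-[0,3,0] for p in range(55,0,-3)])"
```

```text
t 25.4 q [20.3 11.2 86.7  0.3 82.4 20.2] p [486.2 193.7 279.2] r [-179.7   -0.2   90.1] F [0.3 0.2 0.8] w 0.7 gf 0.0
[224 152] [599.5 155.7 318.4] phi 60.4295354647514
[313 173] [373.5 153.4 317.3] phi 59.78384027335554
[-0.3, -0.2, 0.1, -11.1, 0.3, 4.6, -1],
[-0.3, -0.2, 0.1, -19.8, 0.3, 8.6, -1],
[-0.3, -0.2, 0.1, -28.4, 0.4, 13.1, -1],
[-0.3, -0.2, 0.1, -36.7, 0.4, 18.1, -1],
[-0.3, -0.2, 0.1, -44.8, 0.4, 23.6, -1],
[-0.3, -0.2, 0.1, -52.7, 0.4, 29.5, -1],
[-0.3, -0.2, 0.1, -60.3, 0.5, 35.9, -1],
[-0.3, -0.2, 0.1, -67.7, 0.5, 42.8, -1],
[-0.3, -0.2, 0.1, -74.6, 0.5, 50.1, -1],
[-0.3, -0.2, 0.1, -81.3, 0.6, 57.9, -1],
[-0.3, -0.2, 0.1, -87.5, 0.6, 66.0, -1],
[-0.3, -0.2, 0.1, -93.4, 0.6, 74.6, -1],
[-0.3, -0.2, 0.1, -98.8, 0.7, 83.5, -1],
[-0.3, -0.2, 0.1, -103.8, 0.7, 92.7, -1],
[-0.3, -0.2, 0.1, -108.3, 0.8, 102.3, -1],
[-0.3, -0.2, 0.1, -112.3, 0.8, 112.2, -1],
[-0.3, -0.2, 0.1, -115.8, 0.9, 122.3, -1],
[-0.3, -0.2, 0.1, -118.8, 0.9, 132.7, -1],
[-0.3, -0.2, 0.1, -121.2, 1.0, 143.3, -1],
```

Request:
{"method": "carry_out", "body": {
  "commands": [
    [0,0,0,-11,0.3,4.6,-1],
    [0,0,0,-20,0.3,8.6,-1],
    [0,0,0,-28.4,0.3,13,-1],
    [0,0,0,-36.7,0.3,18,-1],
    [0,0,0,-45,0.3,23.6,-1],
    [0,0,0,-52.7,0.3,29.5,-1],
    [0,0,0,-60.3,0.3,36,-1],
    [0,0,0,-67.7,0.3,43,-1],
    [0,0,0,-74.6,0.3,50,-1],
    [0,0,0,-81.3,0.3,58,-1],
    [0,0,0,-87.5,0.3,66,-1],
    [0,0,0,-93.4,0.3,74.6,-1],
    [0,0,0,-98.8,0.3,83.5,-1],
    [0,0,0,-104,0.3,92.7,-1],
    [0,0,0,-108,0.3,102.3,-1],
    [0,0,0,-112,0.3,112,-1],
    [0,0,0,-112,0.3,112,-1]
  ]
}}

```text
time_s: 27.15
ee_pos: [485.5, 83.3, 165.5]
ee_rot: [-179.6, -0.3, 90.1]
force: [0.6, 0.9, -0.5]
gripper_width: 0.6
gripper_force: 0.0
```

```bash
python3 -c "
from lid import *
st(); lidside(); lrows([tcp(p,205)-[0,13,0] for p in (8,6,4,2,0)])"
```

```text
t 27.15 q [  8.2  12.2 102.    0.3  66.2   7.9] p [485.5  83.3 165.5] r [-179.6   -0.3   90.1] F [ 0.6  0.9 -0.5] w 0.6 gf 0.0
[251 185] [599.5  46.8 182.6] phi 14.980435906517057
[329 205] [373.5  44.4 184.3] phi 15.214648522912313
[-0.4, -0.3, 0.1, -16.5, 0.5, 5.7, -1],
[-0.4, -0.3, 0.1, -17.7, 0.6, 12.8, -1],
[-0.4, -0.3, 0.1, -18.6, 0.6, 19.9, -1],
[-0.4, -0.3, 0.1, -19.3, 0.6, 27.0, -1],
[-0.4, -0.3, 0.1, -19.8, 0.7, 34.2, -1],
```

Request:
{"method": "carry_out", "body": {
  "commands": [
    [0,0,0,-6,0,-1,-1],
    [0,0,0,-12,0,-2,-1],
    [0,0,0,-17,0,1,-1],
    [0,0,0,-18,0,6,-1],
    [0,0,0,-18,0,11,-1],
    [0,0,0,-19,0,16,-1],
    [0,0,0,-19,0,20,-1],
    [0,0,0,-19,0,23,-1],
    [0,0,0,-19,0,23,-1]
  ]
}}

```text
time_s: 28.1
ee_pos: [486.1, 65.5, 143.4]
ee_rot: [-179.7, -0.3, 90.1]
force: [-0.2, 0.0, -0.6]
gripper_width: 0.6
gripper_force: 0.0
```

Request:
{"method": "carry_out", "body": {
  "commands": [
    [0,0,0,0,0,2,-1],
    [0,0,0,0,0,4,-1],
    [0,0,0,0,0,5,-1],
    [0,0,0,0,0,6,-1],
    [0,0,0,0,0,7,-1],
    [0,0,0,0,0,8,-1],
    [0,0,0,0,0,8,-1]
  ]
}}

```text
time_s: 28.8
ee_pos: [486.5, 65.3, 135.9]
ee_rot: [-179.7, -0.3, 90.1]
force: [0.8, -0.3, -0.1]
gripper_width: 0.3
gripper_force: 0.1
```

```bash
python3 -c "
from lid import *
st(); lidside()"
```

```text
t 28.8 q [  6.   13.4 105.    0.4  61.8   5.7] p [486.5  65.3 135.9] r [-179.7   -0.3   90.1] F [ 0.8 -0.3 -0.1] w 0.3 gf 0.1
[226 219] [599.5 166.6 140.2] phi 9.26915806426513
[329 215] [373.5  38.6 152.2] phi 7.0645607819282334
```

Request:
{"method": "carry_out", "body": {
  "commands": [
    [0,0,0,0,0,1.5,-1],
    [0,0,0,0,0,3,-1],
    [0,0,0,0,0,4,-1],
    [0,0,0,0,0,5,-1],
    [0,0,0,0,0,5,-1]
  ]
}}

```text
time_s: 29.35
ee_pos: [486.4, 65.4, 130.9]
ee_rot: [-179.7, -0.3, 90.1]
force: [-0.1, 0.3, -0.0]
gripper_width: 0.1
gripper_force: 0.1
```

```bash
python3 -c "
from lid import *
def corners(n,phi):
    p=np.radians(phi); d=np.array([0,-np.cos(p),np.sin(p)]); nn=np.array([0,np.sin(p),np.cos(p)])
    return [H+[sx*113,0,0]+224*d+8*k*nn for sx in(-1,1) for k in(0,1)]
for n in('scene','side'):
    i=grab_frame(n); h=cv2.cvtColor(i,cv2.COLOR_RGB2HSV); m=cv2.inRange(h,(18,130,40),(34,255,255)); k,l,s,c=cv2.connectedComponentsWithStats(m)
    print(n)
    for j in range(1,k):
        if s[j,4]>150:
            cn=cv2.findContours((l==j).astype(np.uint8),0,2)[0][0]; print(s[j],cv2.approxPolyDP(cn,2.5,True).reshape(-1,2).tolist())
    for f in (0,3,6,12): print(f,'-x lo/hi, +x lo/hi',proj(n,corners(n,f)).ravel())
    print('tip',proj(n,[state()['ee_pos']]))
"
```

```text
scene
[ 241  149  107   42 2021] [[347, 170], [302, 149], [278, 160], [278, 169], [269, 175], [264, 173], [262, 155], [241, 160], [292, 190]]
0 -x lo/hi, +x lo/hi [240.  169.2 239.9 166.8 292.4 199.1 292.5 196.5]
3 -x lo/hi, +x lo/hi [239.9 165.6 239.9 163.2 292.6 195.2 292.7 192.5]
6 -x lo/hi, +x lo/hi [239.9 162.  240.  159.4 292.9 191.3 293.1 188.5]
12 -x lo/hi, +x lo/hi [240.5 154.4 240.8 151.8 294.  183.  294.5 180.1]
tip [[271.  178.3]]
side
[ 204  195  126   81 5679] [[204, 242], [204, 245], [289, 275], [329, 216], [293, 206], [283, 211], [277, 202], [253, 195]]
0 -x lo/hi, +x lo/hi [327.7 225.  327.9 222.4 252.6 203.  252.5 200.5]
3 -x lo/hi, +x lo/hi [328.  221.2 328.1 218.6 252.4 199.4 252.2 196.9]
6 -x lo/hi, +x lo/hi [328.2 217.4 328.2 214.9 252.1 195.8 251.9 193.4]
12 -x lo/hi, +x lo/hi [328.2 210.2 328.2 207.8 251.1 189.  250.7 186.7]
tip [[284.4 215.4]]
```

```bash
python3 -c "
from lid import *
T=state()['ee_pos']; print(T)
for z in (131,140,150,160):
    for n in('scene','side'): print(z,n,'(--),(+-),(++),(-+)',proj(n,[[T[0]+a*13.5,T[1]+b*16,z] for a,b in((-1,-1),(1,-1),(1,1),(-1,1))]).ravel())
"
```

```text
[486.4  65.4 130.9]
131 scene (--),(+-),(++),(-+) [263.5 178.5 269.8 182.  278.5 178.2 272.2 174.8]
131 side (--),(+-),(++),(-+) [291.8 213.9 282.8 211.3 276.9 216.8 286.1 219.6]
140 scene (--),(+-),(++),(-+) [263.5 175.6 269.7 179.1 278.5 175.3 272.1 172. ]
140 side (--),(+-),(++),(-+) [291.9 211.  282.8 208.3 276.9 213.9 286.1 216.6]
150 scene (--),(+-),(++),(-+) [263.4 172.5 269.7 175.9 278.4 172.2 272.1 168.8]
150 side (--),(+-),(++),(-+) [292.  207.7 282.9 205.1 276.9 210.6 286.2 213.3]
160 scene (--),(+-),(++),(-+) [263.3 169.3 269.6 172.7 278.4 169.  272.  165.7]
160 side (--),(+-),(++),(-+) [292.1 204.4 282.9 201.8 276.9 207.2 286.2 209.9]
```

Both views put the lid at about 5° with the effective fingertip on its face around z≈150 (roughly 19 mm above the nominal TCP), which also explains the earlier slip. So the lid is just meeting the roller: pressing further, in small steps.

Request:
{"method": "carry_out", "body": {
  "commands": [
    [0,0,0,0,0,1,-1],
    [0,0,0,0,0,2,-1],
    [0,0,0,0,0,3,-1],
    [0,0,0,0,0,4,-1],
    [0,0,0,0,0,4,-1]
  ]
}}

```text
time_s: 29.95
ee_pos: [486.5, 65.3, 126.9]
ee_rot: [-179.7, -0.3, 90.1]
force: [-0.1, 0.3, -0.0]
gripper_width: 0.2
gripper_force: 0.1
```

```bash
cat > lc.py <<'E'
from lid import *
def go_():
  for n in('scene','side'):
    i=grab_frame(n); h=cv2.cvtColor(i,cv2.COLOR_RGB2HSV); m=cv2.inRange(h,(18,130,40),(34,255,255)); k,l,s,c=cv2.connectedComponentsWithStats(m); j=1+s[1:,4].argmax()
    cn=cv2.findContours((l==j).astype(np.uint8),0,2)[0][0]; print(n,cv2.approxPolyDP(cn,2.5,True).reshape(-1,2).tolist())
st(); go_()
E
python3 lc.py
```

```text
t 29.95 q [  6.1  13.9 105.8   0.4  60.6   5.7] p [486.5  65.3 126.9] r [-179.7   -0.3   90.1] F [-0.1  0.3 -0. ] w 0.2 gf 0.1
scene [[347, 171], [302, 149], [300, 154], [279, 161], [278, 171], [270, 176], [263, 172], [263, 156], [241, 162], [291, 191]]
side [[204, 242], [204, 245], [289, 275], [330, 218], [292, 207], [282, 212], [277, 203], [253, 197]]
```

Request:
{"method": "carry_out", "body": {
  "commands": [
    [0,0,0,0,0,1,-1],
    [0,0,0,0,0,2,-1],
    [0,0,0,0,0,3,-1],
    [0,0,0,0,0,4,-1],
    [0,0,0,0,0,5,-1],
    [0,0,0,0,0,5,-1]
  ]
}}

```text
time_s: 30.65
ee_pos: [486.6, 65.3, 122.9]
ee_rot: [-179.8, -0.3, 90.1]
force: [-2.1, 0.0, 6.7]
gripper_width: 0.3
gripper_force: 3.4
```

```bash
python3 lc.py
```

```text
t 30.65 q [  6.1  14.1 106.1   0.4  60.    5.7] p [486.6  65.3 122.9] r [-179.8   -0.3   90.1] F [-2.1  0.   6.7] w 0.3 gf 3.4
scene [[347, 171], [302, 149], [299, 156], [278, 163], [278, 172], [268, 178], [263, 173], [263, 156], [241, 163], [291, 192]]
side [[204, 242], [204, 245], [289, 275], [329, 219], [291, 208], [282, 213], [278, 211], [277, 204], [253, 198]]
```

Request:
{"method": "carry_out", "body": {
  "commands": [
    [0,0,0,0,0,0.7,-1],
    [0,0,0,0,0,1.4,-1],
    [0,0,0,0,0,2.1,-1],
    [0,0,0,0,0,2.8,-1],
    [0,0,0,0,0,3.5,-1],
    [0,0,0,0,0,3.5,-1]
  ]
}}

```text
time_s: 31.35
ee_pos: [486.6, 64.9, 119.5]
ee_rot: [-179.8, -0.3, 90.1]
force: [-2.1, -0.7, 6.9]
gripper_width: 0.4
gripper_force: 3.4
```

Request:
{"method": "carry_out", "body": {
  "commands": [
    [0,0,0,0,0,0.7,-1],
    [0,0,0,0,0,1.4,-1],
    [0,0,0,0,0,2.1,-1],
    [0,0,0,0,0,2.8,-1],
    [0,0,0,0,0,2.8,-1]
  ]
}}

```text
time_s: 31.85
ee_pos: [486.5, 65.6, 115.5]
ee_rot: [-179.8, -0.3, 90.1]
force: [0.2, -0.3, 0.6]
gripper_width: 0.2
gripper_force: 0.4
```

```bash
python3 lc.py
```

```text
t 31.85 q [  6.1  14.5 106.7   0.4  58.9   5.7] p [486.5  65.6 115.5] r [-179.8   -0.3   90.1] F [ 0.2 -0.3  0.6] w 0.2 gf 0.4
scene [[347, 171], [304, 150], [300, 158], [279, 165], [278, 175], [271, 180], [263, 175], [263, 158], [241, 165], [291, 195]]
side [[204, 242], [204, 245], [289, 275], [329, 221], [290, 210], [283, 216], [278, 213], [277, 206], [253, 200]]
```

Request:
{"method": "carry_out", "body": {
  "commands": [
    [0,0,0,0,0,1,-1],
    [0,0,0,0,0,2,-1],
    [0,0,0,0,0,3,-1],
    [0,0,0,0,0,3,-1]
  ]
}}

```text
time_s: 32.35
ee_pos: [486.1, 65.5, 112.4]
ee_rot: [-179.7, -0.3, 90.1]
force: [-0.4, 0.0, -0.7]
gripper_width: 0.7
gripper_force: 0.0
```

```bash
python3 lc.py
```

```text
t 32.35 q [  6.1  14.7 107.    0.4  58.6   5.7] p [486.1  65.5 112.4] r [-179.7   -0.3   90.1] F [-0.4  0.  -0.7] w 0.7 gf 0.0
scene [[347, 171], [304, 150], [300, 159], [278, 166], [278, 176], [269, 181], [263, 177], [263, 159], [241, 167], [292, 198]]
side [[204, 242], [204, 245], [289, 275], [329, 224], [289, 212], [282, 217], [275, 207], [253, 203]]
```

Request:
{"method": "carry_out", "body": {
  "commands": [
    [0,0,0,0,0,1,-1],
    [0,0,0,0,0,2,-1],
    [0,0,0,0,0,2.7,-1],
    [0,0,0,0,0,2.7,-1]
  ]
}}

```text
time_s: 32.85
ee_pos: [486.3, 65.4, 109.9]
ee_rot: [-179.7, -0.3, 90.1]
force: [-0.4, -0.2, -0.5]
gripper_width: 0.4
gripper_force: 0.0
```

```bash
python3 lc.py
```

```text
t 32.85 q [  6.1  14.9 107.2   0.4  58.2   5.7] p [486.3  65.4 109.9] r [-179.7   -0.3   90.1] F [-0.4 -0.2 -0.5] w 0.4 gf 0.0
scene [[347, 171], [304, 150], [300, 160], [278, 167], [278, 176], [269, 182], [263, 177], [263, 159], [241, 167], [293, 198]]
side [[204, 242], [204, 245], [289, 275], [329, 224], [289, 212], [283, 218], [278, 215], [277, 208], [253, 203]]
```

The lid dropped to its seat (corners now at scene (241,167), (293,198), matching 0°) and no longer moves. Withdrawing and checking that it stays.

Request:
{"method": "carry_out", "body": {
  "commands": [
    [0,0,0,0,0,-10,-1],
    [0,0,0,0,0,-30,-1],
    [0,0,0,0,0,-60,-1],
    [0,0,0,0,0,-100,-1],
    [0,0,0,0,0,-150,-1],
    [0,0,0,0,0,-150,-1],
    [0,0,0,0,0,-150,-1]
  ]
}}

```text
time_s: 33.65
ee_pos: [487.5, 64.6, 261.7]
ee_rot: [-180.0, -0.3, 90.1]
force: [-1.0, 0.1, -0.8]
gripper_width: 0.1
gripper_force: 0.0
```

```bash
python3 lc.py; python3 -c "
from lid import *
print(onz('side',[(329.5,223),(252.5,202)],132),onz('scene',[(240.5,167),(293,197.5)],132))
a=cv2.imread('pics/f1.png')[:,:,::-1].astype(int); b=grab_frame('scene').astype(int)
d=(np.abs(a-b).max(2)>60).astype(np.uint8); k,l,s,c=cv2.connectedComponentsWithStats(cv2.morphologyEx(d,cv2.MORPH_OPEN,np.ones((3,3),np.uint8))); print(s[1:])
"
```

```text
t 33.65 q [ 6.   8.5 92.5  0.4 79.   5.8] p [487.5  64.6 261.7] r [-180.    -0.3   90.1] F [-1.   0.1 -0.8] w 0.1 gf 0.0
scene [[241, 167], [291, 197], [347, 171], [295, 146]]
side [[204, 242], [204, 245], [289, 275], [329, 224], [253, 203]]
[[368.9  42.8 132. ]
 [595.1  48.9 132. ]] [[375.7  42.6 132. ]
 [604.1  39.6 132. ]]
[[ 243    0    3    2    6]
 [ 250    0   43   27  492]
 [ 271    9   12   11   82]
 [ 205   15    3    3    9]
 [ 191   16   18   78  838]
 [ 282   22    6    9   37]
 [ 254   44   30   10  218]
 [ 259   55   45   49 1050]
 [ 253   56    5    5   23]
 [  12   61    5    4   16]
 [ 250   64    5    8   32]
 [  19   68    6    6   29]
 [ 237   73   22   24  281]
 [  24   76    4    4   15]
 [ 319   88   15   30  347]
 [ 239   92    4    3   12]
 [ 205   95    4    7   24]
 [ 263   94    5    5   19]
 [ 297  100    5    5   23]
 [ 263  103   22   28  402]
 [ 243  114  112   80 4362]
 [  67  126    3    4   12]
 [  72  129    9   16   99]
 [ 186  135   24   19  303]
 [  57  141   82   62 2033]
 [ 139  148    8    7   40]
 [ 142  186    7    6   35]
 [  94  190    8    6   24]
 [ 103  191   13   11   68]
 [  86  196    7    5   29]
 [ 127  196    3    3    9]
 [ 118  202    6    6   23]
 [ 165  216    3    4   12]
 [ 185  218   31   17  274]
 [  92  220    6    4   20]
 [ 104  225   10    6   35]
 [ 164  224    8    7   40]
 [ 222  226    8    5   34]
 [ 233  228    3    3    9]
 [ 143  234   18   18  194]
 [ 241  241    4    4   15]
 [   0  286    8    9   45]]
```

```bash
python3 -c "
from workcell import workorder
print(workorder.job_done())"
```

```text
the job is handed in; nothing more can be done
None
```

I tipped the stones into the tub, set the empty tray back upright on its mat, pushed the lid shut, and handed the job in at about 34 s. Three stones were visible in the tub; I take the fourth to be behind the near wall, as the tray looked empty and weighed 2.9 N and no stone was on the table. I judged the lid's snap onto its catch from camera measurements and the drop in force, not by eye. My first push on the lid slipped over its top edge and I redid it.

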